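Sort tagged latch housings, then lock the loaded fixture

TASK

Load the fixture for the next run: set every housing with a bar tag flat and fully down in a pass nest of the fixture, and every housing with a round tag flat and fully down in a reject nest of the black rack, one to a nest in any order. When all are sorted, slide the lock plate, plain end first, under the fixture's beam until it is fully home against the stop. Leave the caliper where it lies.

Things in the scene. Friction and masses are not known exactly. Their poses are not given: they have to be found in the camera images.
- bar_housing_1: Loose latch housing, 0.18 kg: aluminium flange 92 mm long (its x) x 42 mm wide (y) x 12 mm thick, with an upright steel grip block 40 (x) x 22 (y) mm on its middle, top 46 mm above the underside. Origin: centre of the underside, z up. On the flange at its +x end it carries a yellow BAR tag, 9 x 38 mm, across the flange: it passed. Fits a nest either way round. May be absent (None).
- bar_housing_2: Loose latch housing, 0.18 kg: aluminium flange 92 mm long (its x) x 42 mm wide (y) x 12 mm thick, with an upright steel grip block 40 (x) x 22 (y) mm on its middle, top 46 mm above the underside. Origin: centre of the underside, z up. On the flange at its +x end it carries a yellow BAR tag, 9 x 38 mm, across the flange: it passed. Fits a nest either way round. May be absent (None).
- bar_housing_3: Loose latch housing, 0.18 kg: aluminium flange 92 mm long (its x) x 42 mm wide (y) x 12 mm thick, with an upright steel grip block 40 (x) x 22 (y) mm on its middle, top 46 mm above the underside. Origin: centre of the underside, z up. On the flange at its +x end it carries a yellow BAR tag, 9 x 38 mm, across the flange: it passed. Fits a nest either way round. May be absent (None).
- disc_housing_1: Loose latch housing, 0.18 kg: aluminium flange 92 mm long (its x) x 42 mm wide (y) x 12 mm thick, with an upright steel grip block 40 (x) x 22 (y) mm on its middle, top 46 mm above the underside. Origin: centre of the underside, z up. On the flange at its +x end it carries a yellow ROUND tag, 25 mm across: it is rejected. Fits a nest either way round. May be absent (None).
- disc_housing_2: Loose latch housing, 0.18 kg: aluminium flange 92 mm long (its x) x 42 mm wide (y) x 12 mm thick, with an upright steel grip block 40 (x) x 22 (y) mm on its middle, top 46 mm above the underside. Origin: centre of the underside, z up. On the flange at its +x end it carries a yellow ROUND tag, 25 mm across: it is rejected. Fits a nest either way round. May be absent (None).
- disc_housing_3: Loose latch housing, 0.18 kg: aluminium flange 92 mm long (its x) x 42 mm wide (y) x 12 mm thick, with an upright steel grip block 40 (x) x 22 (y) mm on its middle, top 46 mm above the underside. Origin: centre of the underside, z up. On the flange at its +x end it carries a yellow ROUND tag, 25 mm across: it is rejected. Fits a nest either way round. May be absent (None).
- lock_plate: Loose dark steel lock plate, 0.4 kg: 130 mm long (its x) x 56 mm wide (y) x 8 mm thick, with an upright grip rib 40 mm (x) x 16 mm (y), centred 35 mm behind the plate's centre (x = -35 mm) and reaching 44 mm above the underside. Origin: centre of the underside; z up. Its plain end (+x, with a black dot) goes under the beam first.
- fixture: Fixed loading fixture (screwed to the bench, but its place and yaw differ from start to start): an aluminium base 200 mm (x) x 270 mm (y) x 6 mm thick with three pass nests at its -y side and, along its +y side, the lock channel: a flat floor that leads to +x under a fixed dark beam and ends at a stop. Origin: centre of the base's underside.
- pass_nest_1 (a point): Pass nest 1 of three in a row: centre of the pocket's floor (6 mm above the bench); x along the pocket. The pocket is 98 mm (x) x 48 mm (y) inside and open above, with walls 6 mm thick and 10 mm high (top 16 mm above the bench); neighbouring nests are 54 mm apart along y. On the fixture.
- pass_nest_2 (a point): Pass nest 2 of three in a row: centre of the pocket's floor (6 mm above the bench); x along the pocket. The pocket is 98 mm (x) x 48 mm (y) inside and open above, with walls 6 mm thick and 10 mm high (top 16 mm above the bench); neighbouring nests are 54 mm apart along y. On the fixture.
- pass_nest_3 (a point): Pass nest 3 of three in a row: centre of the pocket's floor (6 mm above the bench); x along the pocket. The pocket is 98 mm (x) x 48 mm (y) inside and open above, with walls 6 mm thick and 10 mm high (top 16 mm above the bench); neighbouring nests are 54 mm apart along y. On the fixture.
- lock_home (a point): On the fixture: where the lock plate's origin lies when fully home, on the channel floor 6 mm above the bench; x points the way the plate is slid in. The stop's face is 65 mm ahead. The flat floor goes 120 mm back from this point and is open above up to the beam: set the plate down with its origin about 70 mm back, then slide it in.
- beam_mid (a point): Centre of the underside of the fixture's fixed beam, 13 mm above the channel floor; the beam is 35 mm deep (x), 18 mm high. Axes as lock_home. The posts under its ends leave 62 mm of width; low guides 12 mm high, flared to some 70 mm, begin 35 mm before this point.
- reject_rack: Fixed black rack, 130 mm (x) x 200 mm (y) x 6 mm base with three grey-walled reject nests in a row along y. Origin: centre of the underside. Fixture and rack may stand left or right.
- reject_nest_1 (a point): Reject nest 1 of three in a row: centre of the pocket's floor (6 mm above the bench); x along the pocket. The pocket is 98 mm (x) x 48 mm (y) inside and open above, with walls 6 mm thick and 10 mm high (top 16 mm above the bench); neighbouring nests are 54 mm apart along y. On the reject rack.
- reject_nest_2 (a point): Reject nest 2 of three in a row: centre of the pocket's floor (6 mm above the bench); x along the pocket. The pocket is 98 mm (x) x 48 mm (y) inside and open above, with walls 6 mm thick and 10 mm high (top 16 mm above the bench); neighbouring nests are 54 mm apart along y. On the reject rack.
- reject_nest_3 (a point): Reject nest 3 of three in a row: centre of the pocket's floor (6 mm above the bench); x along the pocket. The pocket is 98 mm (x) x 48 mm (y) inside and open above, with walls 6 mm thick and 10 mm high (top 16 mm above the bench); neighbouring nests are 54 mm apart along y. On the reject rack.
- caliper: Bystander: a digital caliper lying flat, 160 x 60 x 13 mm; origin under its beam's middle.
There are look-alikes about, which are no part of the job. What is shaped like the disc_housing_2 but turquoise is not meant.

How it is judged:
On the way, in this order (a step that is already met when the one before it is completed fails the run):
1. every housing present lies in a nest of its kind: bar tags in the fixture, round tags in the reject rack (((horizontal distance between bar_housing_1 and pass_nest_1 below 0.007 m and z of bar_housing_1 in the frame of pass_nest_1 between -0.004 and 0.004 m) or (horizontal distance between bar_housing_1 and pass_nest_2 below 0.007 m and z of bar_housing_1 in the frame of pass_nest_2 between -0.004 and 0.004 m) or (horizontal distance between bar_housing_1 and pass_nest_3 below 0.007 m and z of bar_housing_1 in the frame of pass_nest_3 between -0.004 and 0.004 m)) and angle between each of bar_housing_1, bar_housing_2, bar_housing_3, disc_housing_1, disc_housing_2, disc_housing_3's own z axis and vertical below 0.08 rad and angle between the x axis of each of bar_housing_1, bar_housing_2, bar_housing_3 and the x axis of fixture, either way round below 0.12 rad and linear speed of each of bar_housing_1, bar_housing_2, bar_housing_3, disc_housing_1, disc_housing_2, disc_housing_3 below 0.03 m/s and ((horizontal distance between bar_housing_2 and pass_nest_1 below 0.007 m and z of bar_housing_2 in the frame of pass_nest_1 between -0.004 and 0.004 m) or (horizontal distance between bar_housing_2 and pass_nest_2 below 0.007 m and z of bar_housing_2 in the frame of pass_nest_2 between -0.004 and 0.004 m) or (horizontal distance between bar_housing_2 and pass_nest_3 below 0.007 m and z of bar_housing_2 in the frame of pass_nest_3 between -0.004 and 0.004 m)) and ((horizontal distance between bar_housing_3 and pass_nest_1 below 0.007 m and z of bar_housing_3 in the frame of pass_nest_1 between -0.004 and 0.004 m) or (horizontal distance between bar_housing_3 and pass_nest_2 below 0.007 m and z of bar_housing_3 in the frame of pass_nest_2 between -0.004 and 0.004 m) or (horizontal distance between bar_housing_3 and pass_nest_3 below 0.007 m and z of bar_housing_3 in the frame of pass_nest_3 between -0.004 and 0.004 m)) and ((horizontal distance between disc_housing_1 and reject_nest_1 below 0.007 m and z of disc_housing_1 in the frame of reject_nest_1 between -0.004 and 0.004 m) or (horizontal distance between disc_housing_1 and reject_nest_2 below 0.007 m and z of disc_housing_1 in the frame of reject_nest_2 between -0.004 and 0.004 m) or (horizontal distance between disc_housing_1 and reject_nest_3 below 0.007 m and z of disc_housing_1 in the frame of reject_nest_3 between -0.004 and 0.004 m)) and angle between the x axis of each of disc_housing_1, disc_housing_2, disc_housing_3 and the x axis of reject_rack, either way round below 0.12 rad and ((horizontal distance between disc_housing_2 and reject_nest_1 below 0.007 m and z of disc_housing_2 in the frame of reject_nest_1 between -0.004 and 0.004 m) or (horizontal distance between disc_housing_2 and reject_nest_2 below 0.007 m and z of disc_housing_2 in the frame of reject_nest_2 between -0.004 and 0.004 m) or (horizontal distance between disc_housing_2 and reject_nest_3 below 0.007 m and z of disc_housing_2 in the frame of reject_nest_3 between -0.004 and 0.004 m)) and ((horizontal distance between disc_housing_3 and reject_nest_1 below 0.007 m and z of disc_housing_3 in the frame of reject_nest_1 between -0.004 and 0.004 m) or (horizontal distance between disc_housing_3 and reject_nest_2 below 0.007 m and z of disc_housing_3 in the frame of reject_nest_2 between -0.004 and 0.004 m) or (horizontal distance between disc_housing_3 and reject_nest_3 below 0.007 m and z of disc_housing_3 in the frame of reject_nest_3 between -0.004 and 0.004 m))), for 0.2 s.
2. then the lock plate is fully home under the beam (x of lock_plate in the frame of lock_home above -0.006 m and y of lock_plate in the frame of lock_home between -0.006 and 0.006 m and z of lock_plate in the frame of lock_home between -0.004 and 0.004 m and angle between the x axis of lock_plate and the x axis of lock_home, either way round below 0.1 rad and linear speed of lock_plate below 0.03 m/s), for 0.2 s.
At the end, for the whole second after the job is handed in: Every housing present is at rest, upright, in a nest of its kind (within 7 mm of the nest's centre, its underside within 4 mm of the nest's floor, tilted less than 0.08 rad); the lock plate lies flat in the channel under the beam, within 6 mm of home along and across (all of step 1 and all of step 2); the robot touches nothing.
It fails at once if the caliper is knocked more than 4 cm away (distance of caliper from where it was at the start of the episode above 0.04 m).
Of bar_housing_1, bar_housing_2, bar_housing_3, disc_housing_1, disc_housing_2, disc_housing_3 only 5 to 6 are there at a start; the rules pass over those that are not, and their reading is None.
At some moment in a run one of bar_housing_1, bar_housing_2, bar_housing_3, disc_housing_1, disc_housing_2, disc_housing_3, lock_plate may be knocked a few centimetres aside while the robot is not near it.
It also fails if it takes over 200 s, if anything falls off the work surface, if the arm or the gripper's body presses on something with over 40 N, if the wrist force passes 120 N, or if a joint passes its speed limit or range.

ROBOT

A 6-joint arm with a two-finger parallel gripper is mounted at the origin on the work surface. World frame = base frame: x ahead of the robot, y to its left, z up, the work surface at z = 0. Lengths are in m, angles in rad, forces in N, time in s.
With the tool pointing down it reaches from about 0.35 to 0.85 m from the base axis. Payload 8.1 kg.
Tool frame: the origin (TCP) lies at the centre of the arm's flange, where the gripper is bolted on; the fingertips stand 186 mm ahead of it and the grasp point (between the pads) lies 167 mm ahead of it; z points along the fingers, y is the line along which they close (so a half turn about z gives the same grasp; the last joint's range is limited). The gripper opens to 93 mm and grips with 3 to 60 N. Pads are 15 mm wide; open, the fingers measure 128 mm over their backs; the gripper's body (75 mm by 188 mm) begins 65 mm behind the grasp point.
Start: joints at [-1.187, 0.13, 1.488, -0, 1.523, -0.085], TCP at [0.271, -0.535, 0.405] pointing down, gripper open.
Joint ranges: [-2.96, 2.96], [-0.89, 2.26], [0.02, 2.5], [-1.34, 4.48], [0, 2.73], [-2.66, 2.66]. Speed limits (rad/s): [2.39, 2.39, 2.79, 3.14, 3.14, 3.14].

INTERFACE

Orientations are given as a rotation vector (axis times angle).
In Python, from plant import read_state, read_camera, camera_params, robot gives the robot as it stands.
- The arm moves only by the tool carry_out, never from a script. Its argument "targets" is a list of rows, each an object of numbers: "hand": the opening in per cent of the stroke, from 0 (shut) to 100 (fully open); "x", "y", "z": the shift along the tool's x, y, z in m; "ax", "ay", "az": the turn, a rotation vector about the tool's x, y, z in rad. In form: [{"hand": .., "x": .., "y": .., "z": .., "ax": .., "ay": .., "az": ..}, ...]. A call has 1 to 8 rows; each row is the pose to reach, as a shift and turn from the pose commanded when the call began, along the tool's axes at that moment; what a row does not reach only later rows make up. A row lasts 1/8 s, in which the tool goes at most 62.5 mm and 10.7 degrees, less where a joint would pass 70% of its speed; a pose out of reach is approached as far as the arm can. A call with a gripper value outside its range is refused whole. The fingers move at their own pace and stop on an object; "newtons" is the grip in N (left out, the last holds). Time passes only in rows, so rows that repeat a pose let the fingers close. It gives the time, the measured TCP pose, the force, the opening and the grip force at its end, in the units of the state.
- read_state(): the state, without advancing time (a new reading comes with each control period).
- read_camera(name): name is "scene" or "side" or "wrist"; returns (picture, depth): 400x640x3 uint8, blue, green, red; 400x640 float32, m along the optical axis (not along the pixel's ray), 0 where there is no reading.
- camera_params(name): a dict with "fx", "fy", "cx", "cy" (pixels), "k1" (the pictures are not rectified: a ray, as slopes to the right and down, at radius r is drawn at 1 + k1 r^2 times it, then the intrinsics apply), "position" and "rotation" of the camera in the world. Camera axes: x right, y up, looking along -z (the intrinsics and any distortion apply to the point x, -y, -z); pixel columns grow to the right and rows downward; lengths in m; the calibration is good to about 2 mm. A picture is of the moment at which its call begins: read the wrist's pose just before it. camera_params takes no time and is no camera call; for the wrist camera it gives the pose at the moment of the call.
- robot.close_job(): hands the job in; it is judged then, once.
The state is a dict: "t": time; "q": joint angles; "dq": joint speeds; "joint_torque": joint torques, N m; "tool_pos": TCP position; "orientation": TCP orientation; "force": force on the tool from outside, world axes, zero at the start; "wrist_torque": the same for the moment, N m; "opening": finger opening in m; "gripper_force": force on a finger pad.
Only numpy, scipy, OpenCV 4.12 (cv2) and the standard library are available. Lean on these libraries where they do the work, as an engineer would, in place of code of your own. Each camera call takes 0.05 s, during which the arm holds its last target. There are 200 camera calls.

## Working session

There is one attempt and no reset: what is moved stays moved. The work goes in short steps, Python scripts to look and compute and a tool call to move; the robot and the scene stay as the last step left them, time stands still between calls to the robot, and variables do not carry over. Pictures are saved under pics/ and viewed, at most 14 in all, crops included, and the job is handed in when it is done.

Besides the shell and the picture viewer there is one more tool, called after "Call:" by a JSON object that holds its "name" and its "arguments", one argument or row to a line. carry_out: Moves the arm, as the interface text tells. Its arguments: {"type":"object","properties":{"targets":{"type":"array","items":{"type":"object","properties":{"hand":{"type":"number"},"x":{"type":"number"},"y":{"type":"number"},"z":{"type":"number"},"ax":{"type":"number"},"ay":{"type":"number"},"az":{"type":"number"}}}},"newtons":{"type":"number"}},"required":["targets"]}

```bash
mkdir -p pics; cat > h.py <<'E'
import numpy as np, cv2
from scipy.spatial.transform import Rotation as R
from plant import read_state, read_camera, camera_params, robot
def snap(name,fn):
    p=camera_params(name); im,d=read_camera(name); cv2.imwrite('pics/%s.png'%fn,im)
    np.savez('pics/%s.npz'%fn,im=im,d=d,**{k:np.array(v) for k,v in p.items()})
    return p,im,d
def load(fn):
    z=np.load('pics/%s.npz'%fn); return {k:z[k] for k in z.files},z['im'],z['d']
def rot(p):
    r=np.array(p['rotation']); return r if r.shape==(3,3) else R.from_rotvec(r).as_matrix() if r.size==3 else None
def ray(p,u,v):
    K=np.array([[p['fx'],0,p['cx']],[0,p['fy'],p['cy']],[0,0,1.]])
    xy=cv2.undistortPoints(np.array([[[u,v]]],float),K,np.array([float(p['k1']),0,0,0]))[0,0]
    return np.array([xy[0],-xy[1],-1.])
def onz(p,u,v,z):
    d=rot(p)@ray(p,u,v); c=np.array(p['position']); return c+d*(z-c[2])/d[2]
def pix(p,P):
    c=rot(p).T@(np.array(P)-np.array(p['position'])); x,y=c[0]/-c[2],-c[1]/-c[2]; s=1+p['k1']*(x*x+y*y)
    return np.array([p['fx']*x*s+p['cx'],p['fy']*y*s+p['cy']])
def cloud(p,d):
    h,w=d.shape; u,v=np.meshgrid(np.arange(w),np.arange(h))
    K=np.array([[p['fx'],0,p['cx']],[0,p['fy'],p['cy']],[0,0,1.]])
    xy=cv2.undistortPoints(np.stack([u,v],-1).reshape(-1,1,2).astype(float),K,np.array([float(p['k1']),0,0,0])).reshape(h,w,2)
    c=np.stack([xy[...,0]*d,-xy[...,1]*d,-d],-1)
    return c@rot(p).T+np.array(p['position'])
E
python3 - <<'E'
from h import *
print(read_state())
for n in ['scene','side','wrist']:
    p,im,d=snap(n,n+'0'); print(n,p,(d>0).mean())
E
```

```text
{'t': 0.0, 'q': array([-1.18741056e+00,  1.31152897e-01,  1.48923981e+00,  7.81006369e-06,
        1.52300564e+00, -8.54283586e-02]), 'dq': array([-0.00035986, -0.00084261,  0.00053327,  0.00214407, -0.00107264,
        0.00141635]), 'joint_torque': array([ 1.07108826e-03, -5.59840572e+01, -4.91758704e+01,  7.70091196e-02,
        3.50742869e-02, -1.06518846e-04]), 'tool_pos': array([ 0.27102049, -0.53505445,  0.40371376]), 'orientation': array([-3.05393924e+00, -7.29270512e-01,  4.08647284e-04]), 'force': array([ 1.10978482,  0.10137021, -1.34471445]), 'wrist_torque': array([ 0.00229701, -0.02128646, -0.01171446]), 'gripper_force': 0.0, 'opening': 0.09308183936287323}
scene {'fx': 478.3076281616467, 'fy': 478.3076281616467, 'cx': 312.36003580710485, 'cy': 202.2073446586056, 'k1': 0.049974723939571676, 'position': array([ 1.1908454 , -0.6949264 ,  1.06734998]), 'rotation': array([0.73352881, 0.3358712 , 0.78159674])} 0.99190625
side {'fx': 444.537066354094, 'fy': 444.537066354094, 'cx': 322.1413478726421, 'cy': 193.54451686446401, 'k1': -0.11497855178932007, 'position': array([0.2525829 , 0.78406347, 0.93938187]), 'rotation': array([ 0.13404357, -1.05953403, -2.73296218])} 0.9959765625
wrist {'fx': 301.62922896758, 'fy': 301.62922896758, 'cx': 315.75691465944533, 'cy': 197.64109936550017, 'k1': 0.014004782553615319, 'position': array([ 0.3386649 , -0.50077625,  0.3832533 ]), 'rotation': array([-0.24653288,  0.1549541 , -1.09318809])} 0.99589453125
```

View pics/scene0.png

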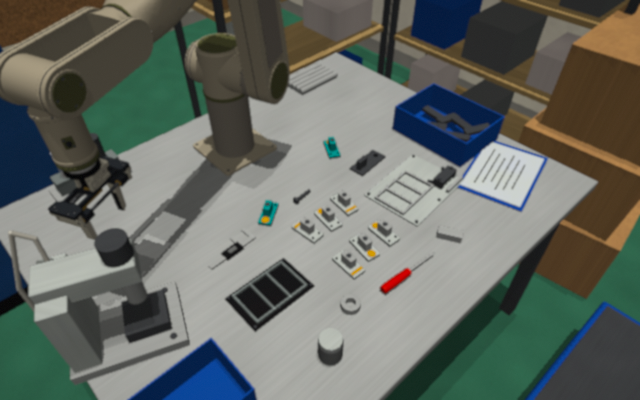

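View pics/side0.png

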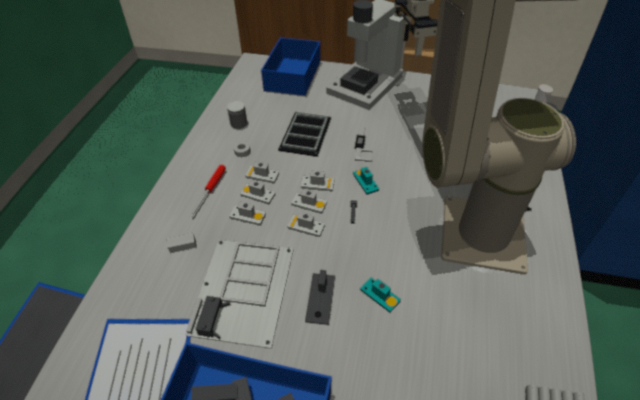

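Scene: six housings in two rows, at about (310,229), (327,216), (344,203) and (350,264), (365,246), (383,232). The fixture is at (412,188), the rack at (270,293), the lock plate at (367,161) and the caliper at (233,250). The turquoise look-alikes sit at (268,212) and (331,147). I'll rectify both views to top-down.

```bash
cat >> h.py <<'E'
def ortho(fn,x0,x1,y0,y1,z,s,out=None):
    # row 0 = x1 (far), col 0 = y1 (left); s px per m
    p,im,d=load(fn); H=int((x1-x0)*s);W=int((y1-y0)*s)
    v,u=np.mgrid[0:H,0:W]; X=x1-v/s; Y=y1-u/s
    P=np.stack([X,Y,np.full_like(X,z)],-1)-p['position']; c=P@rot(p)
    x=c[...,0]/-c[...,2]; y=c[...,1]/c[...,2]; k=1+p['k1']*(x*x+y*y)
    o=cv2.remap(im,(p['fx']*x*k+p['cx']).astype(np.float32),(p['fy']*y*k+p['cy']).astype(np.float32),cv2.INTER_CUBIC)
    for i in np.arange(np.ceil(x0*20)/20,x1,.05):
        r=int((x1-i)*s); cv2.line(o,(0,r),(6,r),(0,0,255),1); cv2.putText(o,'%.2f'%i,(8,r+4),0,.35,(0,0,255),1)
    for i in np.arange(np.ceil(y0*20)/20,y1,.05):
        r=int((y1-i)*s); cv2.line(o,(r,0),(r,6),(0,0,255),1); cv2.putText(o,'%.2f'%i,(r-12,17),0,.35,(0,0,255),1)
    if out: cv2.imwrite('pics/%s.png'%out,o)
    return o
E
python3 - <<'E'
from h import *
a=ortho('scene0',.25,.85,-.4,.4,.012,1000,'os'); ortho('side0',.25,.85,-.4,.4,.012,1000,'od')
# tall things heights via depth
p,im,d=load('scene0'); C=cloud(p,d)
for u,v in [(310,229),(344,203),(365,246),(412,188),(367,161),(270,293),(233,250),(440,177)]: print(u,v,C[v,u].round(3))
E
```

```text
310 229 [ 0.495 -0.085  0.032]
344 203 [0.485 0.065 0.028]
365 246 [ 0.65  -0.018  0.036]
412 188 [0.576 0.281 0.015]
367 161 [0.384 0.278 0.011]
270 293 [ 0.572 -0.298  0.005]
233 250 [ 0.391 -0.286  0.011]
440 177 [0.617 0.364 0.037]
```

View pics/os.png

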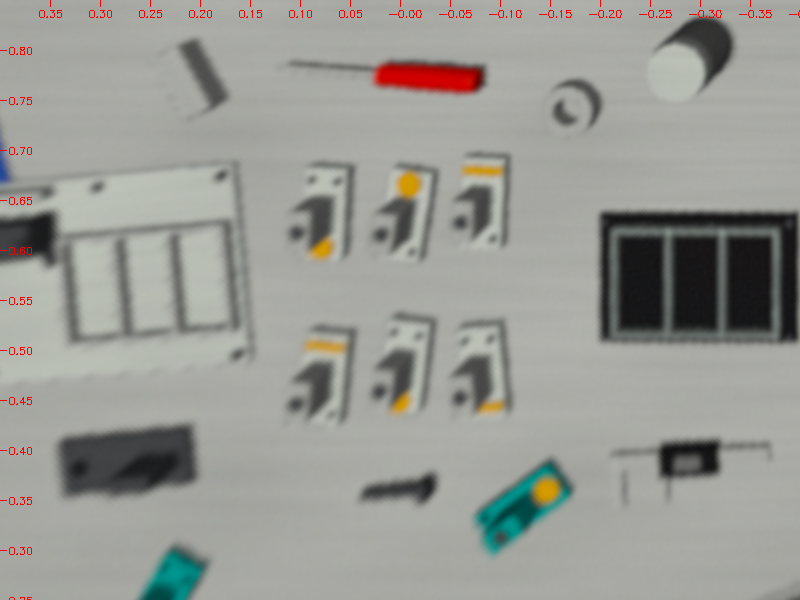

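```bash
cat >> h.py <<'E'
def tool():
    s=read_state(); return s['tool_pos'],R.from_rotvec(s['orientation'])
def down(yaw): # tool x at yaw, z down
    c,s=np.cos(yaw),np.sin(yaw); return R.from_matrix(np.array([[c,s,0],[s,-c,0],[0,0,-1.]]))
def rel(x,y,z,yaw,frm=None):
    """shift+turn in tool axes from frm=(x,y,z,yaw) (nominal, default the measured pose)"""
    if frm is None: t,r=tool()
    else: t,r=np.array(frm[:3]),down(frm[3])
    d=r.inv().apply(np.array([x,y,z])-t); a=(r.inv()*down(yaw)).as_rotvec()
    print('shift',d.round(4),'turn',a.round(4)); return d,a
E
python3 - <<'E'
from h import *
t,r=tool(); p=camera_params('wrist'); Rc=rot(p)
print('yaw',np.arctan2(r.as_matrix()[1,0],r.as_matrix()[0,0]))
print(r.inv().apply(p['position']-t), r.as_matrix().T@Rc)
rel(.48,0,.52,0)
E
```

```text
yaw 0.46880382523538344
[7.58420555e-02 5.11013270e-06 2.05294555e-02] [[ 1.05993130e-03  9.61909297e-01  2.73366752e-01]
 [ 9.99998590e-01 -1.37552663e-03  9.62816619e-04]
 [ 1.30216550e-03  2.73365346e-01 -9.61909399e-01]]
shift [ 0.4282 -0.3831 -0.1155] turn [-1.400e-03  2.000e-04  4.688e-01]
```

```bash
python3 - <<'E'
from h import *
rel(.30,-.25,.5,.4688); rel(.575,-.2,.385,0); rel(.575,.2,.385,0,(.575,-.2,.385,0))
p,im,d=load('scene0'); C=cloud(p,d).reshape(-1,3)
m=(C[:,2]>.12)&(C[:,1]<-.2)&(C[:,0]>.35)&(C[:,0]<.9); 
for x in np.arange(.35,.9,.1):
    k=m&(abs(C[:,0]-x)<.05); print(round(x,2),C[k].min(0).round(2) if k.any() else 0,C[k].max(0).round(2) if k.any() else 0)
E
```

```text
shift [ 0.1547 -0.2414 -0.0957] turn [-0.0014 -0.0001  0.    ]
shift [ 0.4226 -0.1616  0.0192] turn [-1.400e-03  2.000e-04  4.688e-01]
shift [ 0.  -0.4  0. ] turn [0. 0. 0.]
0.35 [ 0.35 -0.74  0.12] [ 0.4  -0.54  0.61]
0.45 [ 0.4  -0.76  0.12] [ 0.49 -0.53  0.33]
0.55 0 0
0.65 0 0
0.75 0 0
0.85 0 0
```

Call:
{"name": "carry_out", "arguments": {
  "targets": [
    {"x":0,"y":0,"z":-0.06},
    {"x":0.05,"y":-0.08,"z":-0.0957},
    {"x":0.1,"y":-0.16,"z":-0.0957},
    {"x":0.1547,"y":-0.2414,"z":-0.0957},
    {"x":0.1547,"y":-0.2414,"z":-0.0957},
    {"x":0.1547,"y":-0.2414,"z":-0.0957}
  ]
}}

```text
schema error: expected keys hand, x, y, z, ax, ay, az
```

Call:
{"name": "carry_out", "arguments": {
  "targets": [
    {"x":0.268,"y":0.08,"z":0.115,"az":0.469},
    {"x":0.268,"y":0.08,"z":0.115,"az":0.469},
    {"x":0.268,"y":0.08,"z":0.115,"az":0.469},
    {"x":0.268,"y":0.08,"z":0.115,"az":0.469},
    {"x":0.268,"y":0.08,"z":0.115,"az":0.469},
    {"x":0.268,"y":0.08,"z":0.115,"az":0.469},
    {"x":0.268,"y":0.08,"z":0.115,"az":0.469},
    {"x":0.268,"y":0.08,"z":0.115,"az":0.469}
  ]
}}

```text
schema error: expected keys hand, x, y, z, ax, ay, az
```

```bash
python3 - <<'E'
from h import *
t,r=tool(); print(t,r.as_rotvec()); snap('wrist','w1'); ortho('w1',.33,.83,-.45,.2,.012,1200,'ow1')
E
```

```text
[ 0.27102864 -0.53509992  0.40390473] [-3.05429634e+00 -7.29339881e-01  3.75198144e-04]
```

Call:
{"name": "carry_out", "arguments": {
  "targets": [
    {"y":-0.06},
    {"y":-0.12},
    {"y":-0.18},
    {"y":-0.24},
    {"y":-0.3},
    {"y":-0.36},
    {"y":-0.4},
    {"y":-0.4}
  ]
}}

```text
schema error: expected keys hand, x, y, z, ax, ay, az
```

```bash
python3 - <<'E'
from h import *
t,r=tool(); print(t,r.as_rotvec()); snap('wrist','w2'); ortho('w2',.33,.83,-.15,.47,.012,1200,'ow2')
E
```

```text
[ 0.27106325 -0.53513487  0.40408531] [-3.05459356e+00 -7.29390765e-01  2.86362444e-04]
```

View pics/ow1.png

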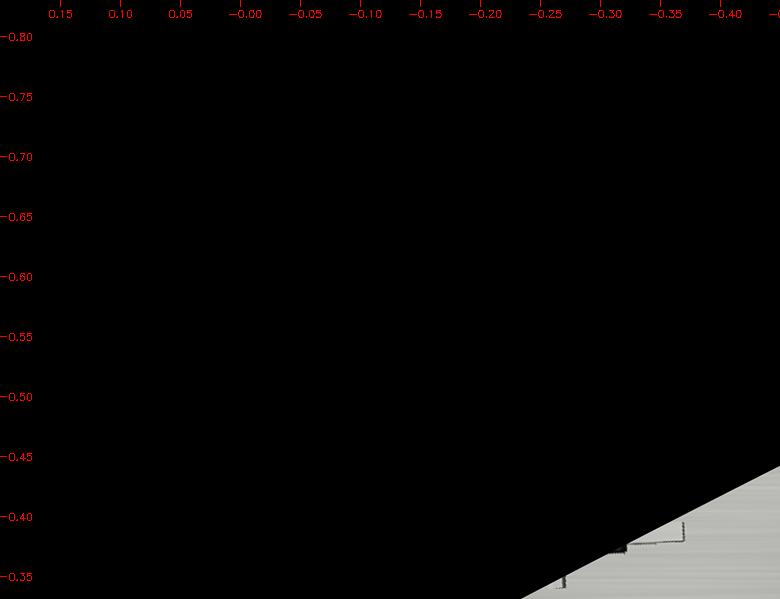

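View pics/ow2.png

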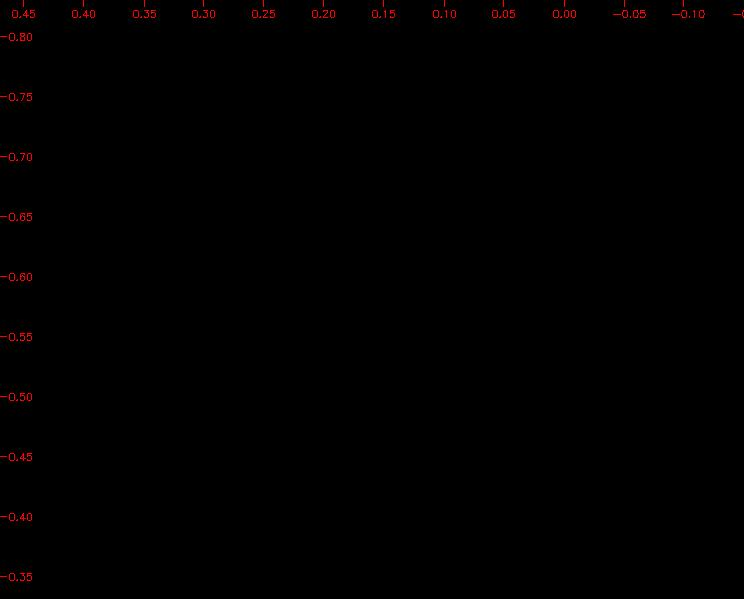

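The moves were refused because a row needs all its keys, so those two pictures show only the edge of the bench. I'll resend with every key filled in.

Call:
{"name": "carry_out", "arguments": {
  "targets": [
    {"hand":50,"x":0,"y":0,"z":-0.06,"ax":0,"ay":0,"az":0},
    {"hand":50,"x":0.05,"y":-0.08,"z":-0.096,"ax":0,"ay":0,"az":0},
    {"hand":50,"x":0.1,"y":-0.16,"z":-0.096,"ax":0,"ay":0,"az":0},
    {"hand":50,"x":0.155,"y":-0.241,"z":-0.096,"ax":0,"ay":0,"az":0},
    {"hand":50,"x":0.155,"y":-0.241,"z":-0.096,"ax":0,"ay":0,"az":0},
    {"hand":50,"x":0.155,"y":-0.241,"z":-0.096,"ax":0,"ay":0,"az":0},
    {"hand":50,"x":0.155,"y":-0.241,"z":-0.096,"ax":0,"ay":0,"az":0}
  ]
}}

```text
t: 1.12
tool_pos: [0.3007, -0.2481, 0.5015]
orientation: [3.053, 0.734, 0.002]
force: [-0.1, 0.2, -0.5]
opening: 0.0465
gripper_force: 0.0
```

Call:
{"name": "carry_out", "arguments": {
  "targets": [
    {"hand":50,"x":0.268,"y":0.08,"z":0.115,"ax":0,"ay":0,"az":0.469},
    {"hand":50,"x":0.268,"y":0.08,"z":0.115,"ax":0,"ay":0,"az":0.469},
    {"hand":50,"x":0.268,"y":0.08,"z":0.115,"ax":0,"ay":0,"az":0.469},
    {"hand":50,"x":0.268,"y":0.08,"z":0.115,"ax":0,"ay":0,"az":0.469},
    {"hand":50,"x":0.268,"y":0.08,"z":0.115,"ax":0,"ay":0,"az":0.469},
    {"hand":50,"x":0.268,"y":0.08,"z":0.115,"ax":0,"ay":0,"az":0.469},
    {"hand":50,"x":0.268,"y":0.08,"z":0.115,"ax":0,"ay":0,"az":0.469},
    {"hand":50,"x":0.268,"y":0.08,"z":0.115,"ax":0,"ay":0,"az":0.469}
  ]
}}

```text
t: 2.12
tool_pos: [0.5751, -0.2015, 0.3876]
orientation: [3.14, -0.002, 0.004]
force: [-1.1, -0.2, -0.1]
opening: 0.0464
gripper_force: 0.0
```

```bash
python3 - <<'E'
from h import *
t,r=tool(); print(t,r.as_rotvec()); snap('wrist','w1'); ortho('w1',.33,.78,-.45,.2,.012,1200,'ow1')
E
```

```text
[ 0.57514326 -0.20147252  0.38760219] [ 3.14015965e+00 -2.20805905e-03  3.85906268e-03]
```

Call:
{"name": "carry_out", "arguments": {
  "targets": [
    {"hand":50,"x":0,"y":-0.06,"z":0,"ax":0,"ay":0,"az":0},
    {"hand":50,"x":0,"y":-0.12,"z":0,"ax":0,"ay":0,"az":0},
    {"hand":50,"x":0,"y":-0.18,"z":0,"ax":0,"ay":0,"az":0},
    {"hand":50,"x":0,"y":-0.24,"z":0,"ax":0,"ay":0,"az":0},
    {"hand":50,"x":0,"y":-0.3,"z":0,"ax":0,"ay":0,"az":0},
    {"hand":50,"x":0,"y":-0.36,"z":0,"ax":0,"ay":0,"az":0},
    {"hand":50,"x":0,"y":-0.4,"z":0,"ax":0,"ay":0,"az":0},
    {"hand":50,"x":0,"y":-0.4,"z":0,"ax":0,"ay":0,"az":0}
  ]
}}

```text
t: 3.18
tool_pos: [0.5751, 0.2015, 0.3877]
orientation: [-3.14, -0.005, -0.005]
force: [0.5, -1.0, 0.6]
opening: 0.0466
gripper_force: 0.0
```

```bash
python3 - <<'E'
from h import *
t,r=tool(); print(t,r.as_rotvec()); snap('wrist','w2'); ortho('w2',.33,.78,-.15,.47,.012,1200,'ow2')
E
```

```text
[0.57511569 0.20151075 0.38765245] [-3.14030976 -0.0045191  -0.00461233]
```

View pics/ow1.png

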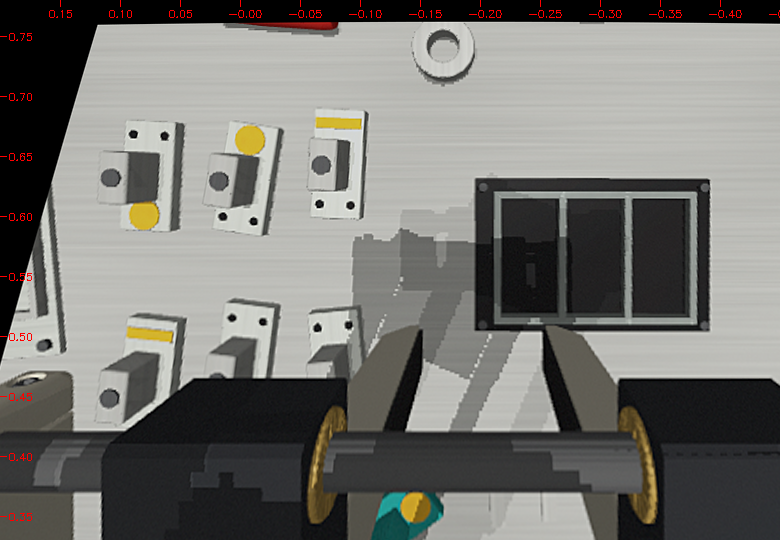

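View pics/ow2.png

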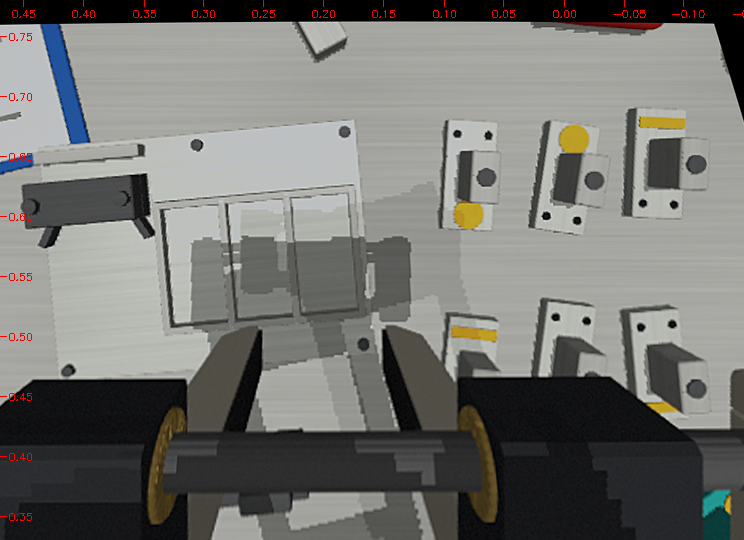

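Wrist views. w1 and w2 show the far row as disc (0.08,0.635), disc (-0.005,0.63) and bar (-0.075,0.645). The near row is bar (0.08), with the tag of the middle one (0.0) hidden, and bar (-0.075). The rack is at about (0.57,-0.29), and the fixture nests are around x 0.56, y 0.2–0.31. I'll fit these using both depth clouds.

```bash
cat >> h.py <<'E'
def pts(fns,z0,z1,x0=.3,x1=.8,y0=-.45,y1=.47):
    out=[]
    for f in fns:
        p,im,d=load(f); C=cloud(p,d); m=(d>0)&(C[...,2]>z0)&(C[...,2]<z1)&(C[...,0]>x0)&(C[...,0]<x1)&(C[...,1]>y0)&(C[...,1]<y1)
        out.append(np.c_[C[m],im[m]])
    return np.vstack(out)
def rect(P):
    (c,(w,h),a)=cv2.minAreaRect(P[:,:2].astype(np.float32)*1000)
    if w<h: w,h,a=h,w,a+90
    return np.array(c)/1000,(w,h),np.deg2rad((a+90)%180-90)
def comps(P,s=1000,minpts=150,x0=.3,y0=-.45):
    ij=((P[:,:2]-[x0,y0])*s).astype(int); g=np.zeros((600,1000),np.uint8); g[ij[:,0],ij[:,1]]=1
    g=cv2.morphologyEx(g,cv2.MORPH_CLOSE,np.ones((3,3))); n,l=cv2.connectedComponents(g); k=l[ij[:,0],ij[:,1]]
    return [P[k==i] for i in range(1,n) if (k==i).sum()>=minpts]
E
python3 - <<'E'
from h import *
for f in ['w1','w2']:
  print(f,'table z',np.median(pts([f],-.01,.005)[:,2]),'std',pts([f],-.01,.005)[:,2].std())
  T=pts([f],.040,.05,y0=-.15,y1=.13)
  for c in comps(T): r=rect(c); print(' top',r[0].round(4),np.round(r[1],1),round(r[2],3),'z',np.median(c[:,2]).round(4),len(c))
  T=pts([f],.009,.0148,y0=-.15,y1=.13)
  for c in comps(T): r=rect(c); print(' fl ',r[0].round(4),np.round(r[1],1),round(r[2],3),'z',np.median(c[:,2]).round(4),len(c))
for z in (.014,): 
  P=pts(['w1','w2'],.0135,.0185)
  for c in comps(P,minpts=300): r=rect(c); print(' wall',r[0].round(4),np.round(r[1],1),round(r[2],3),'z',np.median(c[:,2]).round(4),len(c))
P=pts(['w1','w2'],.004,.008)
for c in comps(P,minpts=1000): r=rect(c); print(' base',r[0].round(4),np.round(r[1],1),round(r[2],3),len(c))
P=pts(['w2'],.03,.045,y0=.3)
for c in comps(P): r=rect(c); print(' beam',r[0].round(4),np.round(r[1],1),round(r[2],3),'z',np.median(c[:,2]).round(4),len(c))
E
```

```text
w1 table z -0.0003817465819256072 std 0.001279449711387201
 top [ 0.35   -0.1262] [28.4 16.5] -1.49 z 0.0452 216
 top [0.4683 0.0785] [40.2 23.2] -0.107 z 0.0458 666
 top [ 0.4879 -0.0798] [21.5 14.4] -1.489 z 0.0453 208
 top [ 0.4922 -0.0037] [23.7 18.2] 1.466 z 0.0453 321
 top [ 0.6312 -0.0038] [40.2 22.2] -0.183 z 0.0458 900
 top [0.6336 0.0769] [40.5 23.8] -0.048 z 0.0456 1000
 top [ 0.6437 -0.0808] [39.6 22.1] -0.038 z 0.0457 881
 fl  [ 0.3495 -0.1316] [41.9 36.3] 0.004 z 0.0123 355
 fl  [0.4686 0.0783] [93.1 43.2] -0.108 z 0.0119 1177
 fl  [ 0.4923 -0.079 ] [57.2 41.9] 0.096 z 0.0116 881
 fl  [ 0.4974 -0.004 ] [58.6 43.1] -0.134 z 0.0117 980
 fl  [ 0.6317 -0.0039] [92.4 43.6] -0.159 z 0.0119 2095
 fl  [0.6336 0.0773] [92.  43.8] -0.05 z 0.0119 2174
 fl  [ 0.6436 -0.0806] [91.6 42.1] -0.045 z 0.0118 2019
w2 table z -0.0005147310914450365 std 0.0017145511900568027
 top [ 0.4751 -0.0794] [40.  23.4] 0.088 z 0.0451 684
 top [ 0.4921 -0.0021] [22.5 18.7] 1.451 z 0.0449 293
 top [ 0.6324 -0.0025] [40.6 23.5] -0.167 z 0.0453 935
 top [0.6342 0.0782] [40.  22.9] -0.07 z 0.0454 865
 top
[... 432 characters left out ...]
23
 fl  [ 0.7585 -0.0357] [80.7  2.3] 1.498 z 0.0125 166
 wall [0.5631 0.2606] [187.2 111.4] -1.482 z 0.0154 3435
 wall [ 0.5662 -0.2952] [168.8 108.8] 1.569 z 0.0153 2977
 wall [ 0.758  -0.0427] [72.6  5.7] 1.568 z 0.0164 426
 base [0.5311 0.3556] [152.4 131.6] -1.482 7510
 base [0.6104 0.3163] [383.6 220.4] 1.26 16011
 base [ 0.5665 -0.2939] [203.6 129.4] 1.563 3927
 base [0.5587 0.3092] [97.6 46.5] 0.088 2829
 base [0.5635 0.2546] [97.8 47.6] 0.089 2917
 base [ 0.5653 -0.3509] [97.3 47. ] 0.001 2859
 base [ 0.5652 -0.2958] [97.4 46.8] -0.002 2847
 base [ 0.5655 -0.2412] [97.2 48. ] -0.001 2929
 base [0.5684 0.2003] [97.7 48.2] 0.089 3123
 beam [0.6145 0.3909] [86. 35.] -1.48 z 0.0368 2634
```

Call:
{"name": "carry_out", "arguments": {
  "targets": [
    {"hand":50,"x":-0.05,"y":0.02,"z":0,"ax":0,"ay":0,"az":0},
    {"hand":50,"x":-0.1,"y":0.04,"z":0,"ax":0,"ay":0,"az":0},
    {"hand":50,"x":-0.15,"y":0.06,"z":0,"ax":0,"ay":0,"az":0},
    {"hand":50,"x":-0.15,"y":0.06,"z":0,"ax":0,"ay":0,"az":0},
    {"hand":50,"x":-0.15,"y":0.06,"z":0,"ax":0,"ay":0,"az":0}
  ]
}}

```text
t: 3.85
tool_pos: [0.4261, 0.1385, 0.387]
orientation: [-3.141, 0.003, -0.005]
force: [0.2, 1.1, 0.6]
opening: 0.0464
gripper_force: 0.0
```

```bash
python3 - <<'E'
from h import *
t,r=tool(); print(t,r.as_rotvec()); snap('wrist','w3'); ortho('w3',.29,.59,-.15,.4,.012,1200,'ow3')
for a,b,n in [(.040,.05,'top'),(.009,.0148,'fl'),(.0055,.0105,'plate')]:
  for c in comps(pts(['w3'],a,b,y0=-.15,y1=.38,x1=.55)): r=rect(c); print(n,r[0].round(4),np.round(r[1],1),round(r[2],3),'z',np.median(c[:,2]).round(4),len(c))
E
```

```text
[0.4261307  0.1384616  0.38702084] [-3.14112002  0.0033493  -0.00541417]
top [ 0.3393 -0.1188] [39.7 23.2] -0.936 z 0.0451 685
top [0.3855 0.2453] [39.8 16.4] -1.45 z 0.0434 477
top [0.4685 0.0794] [40.  22.1] -0.108 z 0.0455 803
top [ 0.4748 -0.0791] [40.5 23.6] 0.117 z 0.0453 909
top [ 0.4805 -0.0014] [39.6 21.9] -0.124 z 0.0454 855
fl [ 0.3399 -0.119 ] [91.9 43.3] -0.949 z 0.0113 1143
fl [0.3546 0.0068] [70.6 14.8] -1.366 z 0.0119 412
fl [0.4685 0.0795] [91.7 41.8] -0.107 z 0.0115 1926
fl [ 0.4749 -0.0796] [92.3 43.5] 0.092 z 0.0113 2046
fl [ 0.4805 -0.0011] [91.5 43.1] -0.128 z 0.0115 2008
plate [ 0.3524 -0.1102] [91.8 13.1] -0.951 z 0.0092 293
plate [0.3563 0.0075] [70.2 12.2] -1.384 z 0.009 151
plate [0.3822 0.2805] [129.9  56.7] -1.473 z 0.0076 3604
plate [ 0.4753 -0.0791] [91.3 42.7] 0.09 z 0.0098 402
plate [0.4819 0.0113] [91.8 18.3] -0.15 z 0.0095 229
plate [0.5066 0.2686] [222.7  87.1] -1.57 z 0.0061 4667
plate [0.5308 0.3071] [46.1 41.1] -1.501 z 0.0062 1000
plate [0.5332 0.2525] [46.5 35.9] -1.492 z 0.0061 858
plate [0.5356 0.1979] [47.7 30.9] -1.509 z 0.0061 687
```

View pics/ow3.png

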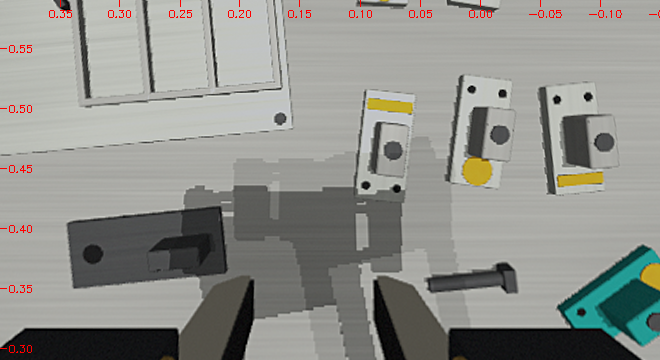

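The third view shows the middle near housing is round-tagged, with its disc at (477,171). The lock plate's dot is at its left end, world y about 0.33. Now the chain of relative moves.

```bash
cat > plan.py <<'E'
from h import *
import sys
N={'p1':(.5587,.3087,.089),'p2':(.5635,.2547,.089),'p3':(.5683,.2007,.089),'r1':(.5655,-.3497,0),'r2':(.5655,-.2957,0),'r3':(.5655,-.2417,0)}
H={'b1':(.644,-.080,-.045),'b2':(.4685,.079,-.107),'b3':(.475,-.0795,.09),'d1':(.634,.0777,-.05),'d2':(.632,-.003,-.16),'d3':(.4805,-.0013,-.126)}
cur=None
for h,n in [('b2','p3'),('b3','p2'),('b1','p1'),('d1','r3'),('d2','r2'),('d3','r1')]:
    for k,o in((h,H[h]),(n,N[n])):
        q=(o[0],o[1],.30,o[2]); print(k,end=' '); rel(*q,frm=cur); cur=q
E
python3 plan.py
```

```text
b2 shift [0.0418 0.0598 0.087 ] turn [-0.0006 -0.0028  0.1053]
p3 shift [ 0.0862 -0.1317  0.    ] turn [ 0.     0.    -0.196]
b3 shift [-0.1178  0.2708  0.    ] turn [ 0.     0.    -0.001]
p2 shift [ 0.1182 -0.3249  0.    ] turn [0.    0.    0.001]
b1 shift [0.0504 0.3405 0.    ] turn [0.    0.    0.134]
p1 shift [-0.1027 -0.3845  0.    ] turn [ 0.     0.    -0.134]
d1 shift [0.0545 0.2368 0.    ] turn [0.    0.    0.139]
r3 shift [-0.0525  0.3224  0.    ] turn [ 0.    0.   -0.05]
d2 shift [ 0.0665 -0.2387  0.    ] turn [0.   0.   0.16]
r2 shift [-0.019   0.2996  0.    ] turn [ 0.    0.   -0.16]
d3 shift [-0.085  -0.2944  0.    ] turn [0.    0.    0.126]
r1 shift [0.1281 0.335  0.    ] turn [ 0.     0.    -0.126]
```

Call:
{"name": "carry_out", "arguments": {
  "targets": [
    {"hand":45,"x":0.042,"y":0.06,"z":0.04,"ax":0,"ay":0,"az":0.105},
    {"hand":45,"x":0.042,"y":0.06,"z":0.087,"ax":0,"ay":0,"az":0.105},
    {"hand":45,"x":0.042,"y":0.06,"z":0.087,"ax":0,"ay":-0.003,"az":0.105},
    {"hand":45,"x":0.042,"y":0.06,"z":0.087,"ax":0,"ay":-0.003,"az":0.105}
  ]
}}

```text
t: 4.4
tool_pos: [0.4687, 0.0797, 0.2999]
orientation: [-3.137, 0.166, 0.004]
force: [-0.5, 1.0, 0.8]
opening: 0.0418
gripper_force: 0.0
```

Call:
{"name": "carry_out", "arguments": {
  "targets": [
    {"hand":45,"x":0,"y":0,"z":0.05,"ax":0,"ay":0,"az":0},
    {"hand":45,"x":0,"y":0,"z":0.09,"ax":0,"ay":0,"az":0},
    {"hand":45,"x":0,"y":0,"z":0.098,"ax":0,"ay":0,"az":0},
    {"hand":45,"x":0,"y":0,"z":0.098,"ax":0,"ay":0,"az":0},
    {"hand":10,"x":0,"y":0,"z":0.098,"ax":0,"ay":0,"az":0},
    {"hand":10,"x":0,"y":0,"z":0.098,"ax":0,"ay":0,"az":0},
    {"hand":10,"x":0,"y":0,"z":0.098,"ax":0,"ay":0,"az":0},
    {"hand":10,"x":0,"y":0,"z":0.098,"ax":0,"ay":0,"az":0}
  ],
  "newtons": 30
}}

```text
t: 5.4
tool_pos: [0.4683, 0.0795, 0.2021]
orientation: [-3.137, 0.165, 0.001]
force: [-1.1, -0.5, 7.3]
opening: 0.022
gripper_force: 30.0
```

Call:
{"name": "carry_out", "arguments": {
  "targets": [
    {"hand":10,"x":0,"y":0,"z":-0.05,"ax":0,"ay":0,"az":0},
    {"hand":10,"x":0,"y":0,"z":-0.098,"ax":0,"ay":0,"az":0},
    {"hand":10,"x":0.04,"y":-0.06,"z":-0.098,"ax":0,"ay":0,"az":-0.1},
    {"hand":10,"x":0.07,"y":-0.11,"z":-0.098,"ax":0,"ay":0,"az":-0.196},
    {"hand":10,"x":0.086,"y":-0.132,"z":-0.098,"ax":0,"ay":0,"az":-0.196},
    {"hand":10,"x":0.086,"y":-0.132,"z":-0.098,"ax":0,"ay":0,"az":-0.196},
    {"hand":10,"x":0.086,"y":-0.132,"z":-0.098,"ax":0,"ay":0,"az":-0.196},
    {"hand":10,"x":0.086,"y":-0.132,"z":-0.098,"ax":0,"ay":0,"az":-0.196}
  ]
}}

```text
t: 6.4
tool_pos: [0.5666, 0.2008, 0.2984]
orientation: [-3.138, -0.141, 0.006]
force: [0.4, -0.4, -1.8]
opening: 0.0222
gripper_force: 30.0
```

Call:
{"name": "carry_out", "arguments": {
  "targets": [
    {"hand":10,"x":0,"y":0,"z":0.04,"ax":0,"ay":0,"az":0},
    {"hand":10,"x":0,"y":0,"z":0.07,"ax":0,"ay":0,"az":0},
    {"hand":10,"x":0,"y":0,"z":0.07,"ax":0,"ay":0,"az":0}
  ]
}}

```text
t: 6.78
tool_pos: [0.5651, 0.2006, 0.2257]
orientation: [3.137, 0.141, -0.014]
force: [-0.3, 0.0, -2.7]
opening: 0.0217
gripper_force: 30.0
```

```bash
cat >> h.py <<'E'
def off(x,y,yaw):
    """grasp point error to go, in tool axes, and tilt/yaw errors"""
    t,r=tool(); g=t+r.apply([0,0,.167]); e=r.inv().apply([x-g[0],y-g[1],0]); a=(r.inv()*down(yaw)).as_rotvec()
    print('TCP',t.round(4),'grasp pt',g.round(4),'to go',e.round(4),'turn to go',a.round(4))
E
python3 -c "
from h import *
off(.5683,.2007,.089)"
```

```text
TCP [0.5651 0.2006 0.2257] grasp pt [0.5636 0.2003 0.0587] to go [ 0.0047  0.0001 -0.    ] turn to go [0.0006 0.0089 0.0008]
```

Call:
{"name": "carry_out", "arguments": {
  "targets": [
    {"hand":10,"x":0,"y":0,"z":0,"ax":0,"ay":0,"az":0},
    {"hand":10,"x":0,"y":0,"z":0,"ax":0,"ay":0,"az":0},
    {"hand":10,"x":0,"y":0,"z":0,"ax":0,"ay":0,"az":0}
  ]
}}

```text
t: 7.15
tool_pos: [0.5675, 0.2019, 0.23]
orientation: [-3.138, -0.142, 0.001]
force: [0.2, 0.1, -1.8]
opening: 0.0217
gripper_force: 30.0
```

```bash
python3 -c "
from h import *
off(.5683,.2007,.089)"
```

```text
TCP [0.5675 0.2019 0.23  ] grasp pt [0.5674 0.202  0.063 ] to go [ 0.0008  0.0014 -0.    ] turn to go [-0.0008  0.0006  0.0017]
```

Call:
{"name": "carry_out", "arguments": {
  "targets": [
    {"hand":10,"x":0.001,"y":0.001,"z":0.01,"ax":0,"ay":0,"az":0},
    {"hand":10,"x":0.001,"y":0.001,"z":0.022,"ax":0,"ay":0,"az":0},
    {"hand":10,"x":0.001,"y":0.001,"z":0.022,"ax":0,"ay":0,"az":0},
    {"hand":10,"x":0.001,"y":0.001,"z":0.022,"ax":0,"ay":0,"az":0},
    {"hand":40,"x":0.001,"y":0.001,"z":0.022,"ax":0,"ay":0,"az":0},
    {"hand":40,"x":0.001,"y":0.001,"z":0.022,"ax":0,"ay":0,"az":0},
    {"hand":40,"x":0.001,"y":0.001,"z":-0.035,"ax":0,"ay":0,"az":0},
    {"hand":40,"x":0.001,"y":0.001,"z":-0.07,"ax":0,"ay":0,"az":0}
  ]
}}

```text
t: 8.15
tool_pos: [0.5684, 0.2009, 0.3004]
orientation: [-3.138, -0.143, 0.003]
force: [1.7, 1.1, 0.2]
opening: 0.0372
gripper_force: 0.0
```

Call:
{"name": "carry_out", "arguments": {
  "targets": [
    {"hand":45,"x":-0.04,"y":0.06,"z":0,"ax":0,"ay":0,"az":0},
    {"hand":45,"x":-0.07,"y":0.12,"z":0,"ax":0,"ay":0,"az":0},
    {"hand":45,"x":-0.09,"y":0.18,"z":0,"ax":0,"ay":0,"az":0},
    {"hand":45,"x":-0.118,"y":0.23,"z":0,"ax":0,"ay":0,"az":0},
    {"hand":45,"x":-0.118,"y":0.272,"z":0,"ax":0,"ay":0,"az":0},
    {"hand":45,"x":-0.118,"y":0.272,"z":0,"ax":0,"ay":0,"az":0},
    {"hand":45,"x":-0.118,"y":0.272,"z":0,"ax":0,"ay":0,"az":0},
    {"hand":45,"x":-0.118,"y":0.272,"z":0,"ax":0,"ay":0,"az":0}
  ]
}}

```text
t: 9.15
tool_pos: [0.4755, -0.0795, 0.2985]
orientation: [-3.137, -0.145, 0.005]
force: [1.0, -0.1, -0.5]
opening: 0.0418
gripper_force: 0.0
```

```bash
python3 - <<'E'
from h import *
off(.475,-.0795,.09); snap('wrist','w4'); 
for a,b,n in [(.040,.056,'top'),(.009,.0148,'fl')]:
  for c in comps(pts(['w4'],a,b,y0=-.35,y1=.1,x1=.7)): r=rect(c); print(n,r[0].round(4),np.round(r[1],1),round(r[2],3),'z',np.median(c[:,2]).round(4),len(c))
E
```

```text
TCP [ 0.4755 -0.0795  0.2985] grasp pt [ 0.4749 -0.0794  0.1315] to go [ 0.      0.0001 -0.    ] turn to go [-0.0009  0.0034  0.0024]
top [ 0.3398 -0.1193] [39.4 22.2] -0.941 z 0.0455 897
top [ 0.475  -0.0803] [39.9 21.7] 0.09 z 0.0455 1284
top [ 0.4807 -0.0018] [40.1 22.4] -0.14 z 0.0456 1372
top [ 0.6128 -0.0018] [22.6  6.8] -1.427 z 0.0449 301
fl [ 0.3202 -0.0868] [40.4 31.8] 0.018 z 0.0116 618
fl [ 0.4746 -0.0801] [92.3 42. ] 0.092 z 0.0115 2927
fl [ 0.4807 -0.0018] [91.5 41.8] -0.125 z 0.0116 2773
fl [ 0.5664 -0.2796] [140.2 110.6] 1.568 z 0.0135 3566
fl [6.084e-01 2.000e-04] [45.8 42.7] -0.145 z 0.0115 2437
fl [0.6041 0.0785] [42.6 33.6] 1.558 z 0.012 2282
fl [ 0.617  -0.0792] [42.6 39.2] 1.529 z 0.0114 2386
```

Call:
{"name": "carry_out", "arguments": {
  "targets": [
    {"hand":45,"x":0,"y":0,"z":0.05,"ax":0,"ay":0,"az":0},
    {"hand":45,"x":0,"y":0.001,"z":0.09,"ax":0,"ay":0,"az":0},
    {"hand":45,"x":0,"y":0.001,"z":0.097,"ax":0,"ay":0,"az":0},
    {"hand":45,"x":0,"y":0.001,"z":0.097,"ax":0,"ay":0,"az":0},
    {"hand":10,"x":0,"y":0.001,"z":0.097,"ax":0,"ay":0,"az":0},
    {"hand":10,"x":0,"y":0.001,"z":0.097,"ax":0,"ay":0,"az":0},
    {"hand":10,"x":0,"y":0.001,"z":0.097,"ax":0,"ay":0,"az":0},
    {"hand":10,"x":0,"y":0.001,"z":0.097,"ax":0,"ay":0,"az":0}
  ],
  "newtons": 30
}}

```text
t: 10.2
tool_pos: [0.476, -0.0818, 0.2031]
orientation: [3.138, 0.142, -0.001]
force: [-0.7, 1.1, 6.2]
opening: 0.0218
gripper_force: 30.0
```

Call:
{"name": "carry_out", "arguments": {
  "targets": [
    {"hand":10,"x":0,"y":0,"z":-0.05,"ax":0,"ay":0,"az":0},
    {"hand":10,"x":0,"y":0,"z":-0.097,"ax":0,"ay":0,"az":0},
    {"hand":10,"x":0.02,"y":-0.055,"z":-0.097,"ax":0,"ay":0,"az":0},
    {"hand":10,"x":0.04,"y":-0.11,"z":-0.097,"ax":0,"ay":0,"az":0},
    {"hand":10,"x":0.06,"y":-0.165,"z":-0.097,"ax":0,"ay":0,"az":0},
    {"hand":10,"x":0.08,"y":-0.22,"z":-0.097,"ax":0,"ay":0,"az":0},
    {"hand":10,"x":0.1,"y":-0.275,"z":-0.097,"ax":0,"ay":0,"az":0},
    {"hand":10,"x":0.118,"y":-0.325,"z":-0.097,"ax":0,"ay":0,"az":0}
  ]
}}

```text
t: 11.2
tool_pos: [0.5636, 0.2546, 0.2984]
orientation: [-3.138, -0.143, 0.005]
force: [1.3, -1.3, -1.6]
opening: 0.0218
gripper_force: 30.0
```

Call:
{"name": "carry_out", "arguments": {
  "targets": [
    {"hand":10,"x":0,"y":0,"z":0.035,"ax":0,"ay":0,"az":0},
    {"hand":10,"x":0,"y":0,"z":0.07,"ax":0,"ay":0,"az":0},
    {"hand":10,"x":0,"y":0,"z":0.07,"ax":0,"ay":0,"az":0},
    {"hand":10,"x":0,"y":0,"z":0.07,"ax":0,"ay":0,"az":0},
    {"hand":10,"x":0,"y":0,"z":0.07,"ax":0,"ay":0,"az":0}
  ]
}}

```text
t: 11.82
tool_pos: [0.5643, 0.2527, 0.2309]
orientation: [-3.137, -0.142, -0.001]
force: [-0.4, -0.3, -0.9]
opening: 0.0218
gripper_force: 30.0
```

```bash
python3 -c "
from h import *
off(.5635,.2547,.089)"
```

```text
TCP [0.5643 0.2527 0.2309] grasp pt [0.5644 0.253  0.0639] to go [-0.0007 -0.0018  0.    ] turn to go [-0.0013 -0.0005  0.0014]
```

Call:
{"name": "carry_out", "arguments": {
  "targets": [
    {"hand":10,"x":-0.001,"y":-0.002,"z":0.01,"ax":0,"ay":0,"az":0},
    {"hand":10,"x":-0.001,"y":-0.002,"z":0.022,"ax":0,"ay":0,"az":0},
    {"hand":10,"x":-0.001,"y":-0.002,"z":0.022,"ax":0,"ay":0,"az":0},
    {"hand":10,"x":-0.001,"y":-0.002,"z":0.022,"ax":0,"ay":0,"az":0},
    {"hand":40,"x":-0.001,"y":-0.002,"z":0.022,"ax":0,"ay":0,"az":0},
    {"hand":40,"x":-0.001,"y":-0.002,"z":0.022,"ax":0,"ay":0,"az":0},
    {"hand":40,"x":-0.001,"y":-0.002,"z":-0.035,"ax":0,"ay":0,"az":0},
    {"hand":40,"x":-0.001,"y":-0.002,"z":-0.07,"ax":0,"ay":0,"az":0}
  ]
}}

```text
t: 12.82
tool_pos: [0.5624, 0.2545, 0.3001]
orientation: [-3.138, -0.143, 0.004]
force: [0.8, 0.9, 0.6]
opening: 0.0372
gripper_force: 0.0
```

Call:
{"name": "carry_out", "arguments": {
  "targets": [
    {"hand":45,"x":0.01,"y":0.06,"z":0,"ax":0,"ay":0,"az":0.06},
    {"hand":45,"x":0.02,"y":0.12,"z":0,"ax":0,"ay":0,"az":0.134},
    {"hand":45,"x":0.03,"y":0.18,"z":0,"ax":0,"ay":0,"az":0.134},
    {"hand":45,"x":0.04,"y":0.24,"z":0,"ax":0,"ay":0,"az":0.134},
    {"hand":45,"x":0.05,"y":0.3,"z":0,"ax":0,"ay":0,"az":0.134},
    {"hand":45,"x":0.05,"y":0.34,"z":0,"ax":0,"ay":0,"az":0.134},
    {"hand":45,"x":0.05,"y":0.34,"z":0,"ax":0,"ay":0,"az":0.134},
    {"hand":45,"x":0.05,"y":0.34,"z":0,"ax":0,"ay":0,"az":0.134}
  ]
}}

```text
t: 13.82
tool_pos: [0.6426, -0.0791, 0.2975]
orientation: [-3.14, 0.068, 0.007]
force: [-0.5, -0.4, 0.2]
opening: 0.0421
gripper_force: 0.0
```

```bash
cat > look.py <<'E'
from h import *
import sys
f=sys.argv[1]; off(*map(float,sys.argv[2:5])); snap('wrist',f)
for a,b,n in [(.041,.056,'top'),(.0095,.0145,'fl')]:
  for c in comps(pts([f],a,b,y0=-.2,y1=.44,x1=.75),minpts=400): r=rect(c); print(n,r[0].round(4),np.round(r[1],1),round(r[2],3),'z',np.median(c[:,2]).round(4))
E
python3 look.py w5 .644 -.080 -.045
```

```text
TCP [ 0.6426 -0.0791  0.2975] grasp pt [ 0.6419 -0.079   0.1305] to go [ 0.0021  0.0009 -0.    ] turn to go [-0.0007  0.0044  0.0014]
top [ 0.6322 -0.0039] [39.8 21.9] -0.147 z 0.0456
top [0.6342 0.0775] [40.3 22.7] -0.056 z 0.0456
top [ 0.6446 -0.0803] [39.5 22. ] -0.041 z 0.0455
fl [0.5993 0.178 ] [84.4 38.3] 0.632 z 0.0121
fl [ 0.6321 -0.0035] [91.9 42. ] -0.155 z 0.0117
fl [0.6344 0.0774] [91.5 42.9] -0.053 z 0.0118
fl [ 0.6446 -0.0802] [91.2 41.9] -0.044 z 0.0116
```

Call:
{"name": "carry_out", "arguments": {
  "targets": [
    {"hand":45,"x":0.002,"y":0.001,"z":0.05,"ax":0,"ay":0,"az":0},
    {"hand":45,"x":0.002,"y":0.001,"z":0.09,"ax":0,"ay":0,"az":0},
    {"hand":45,"x":0.002,"y":0.001,"z":0.097,"ax":0,"ay":0,"az":0},
    {"hand":45,"x":0.002,"y":0.001,"z":0.097,"ax":0,"ay":0,"az":0},
    {"hand":10,"x":0.002,"y":0.001,"z":0.097,"ax":0,"ay":0,"az":0},
    {"hand":10,"x":0.002,"y":0.001,"z":0.097,"ax":0,"ay":0,"az":0},
    {"hand":10,"x":0.002,"y":0.001,"z":0.097,"ax":0,"ay":0,"az":0},
    {"hand":10,"x":0.002,"y":0.001,"z":0.097,"ax":0,"ay":0,"az":0}
  ],
  "newtons": 30
}}

```text
t: 14.88
tool_pos: [0.6451, -0.0806, 0.2023]
orientation: [-3.141, 0.068, 0.002]
force: [-0.9, -0.2, 6.5]
opening: 0.0217
gripper_force: 30.0
```

Call:
{"name": "carry_out", "arguments": {
  "targets": [
    {"hand":10,"x":0,"y":0,"z":-0.05,"ax":0,"ay":0,"az":0},
    {"hand":10,"x":0,"y":0,"z":-0.097,"ax":0,"ay":0,"az":0},
    {"hand":10,"x":-0.02,"y":-0.055,"z":-0.097,"ax":0,"ay":0,"az":-0.05},
    {"hand":10,"x":-0.04,"y":-0.11,"z":-0.097,"ax":0,"ay":0,"az":-0.1},
    {"hand":10,"x":-0.06,"y":-0.165,"z":-0.097,"ax":0,"ay":0,"az":-0.134},
    {"hand":10,"x":-0.08,"y":-0.22,"z":-0.097,"ax":0,"ay":0,"az":-0.134},
    {"hand":10,"x":-0.09,"y":-0.275,"z":-0.097,"ax":0,"ay":0,"az":-0.134},
    {"hand":10,"x":-0.103,"y":-0.33,"z":-0.097,"ax":0,"ay":0,"az":-0.134}
  ]
}}

```text
t: 15.88
tool_pos: [0.5556, 0.255, 0.2982]
orientation: [-3.138, -0.142, 0.005]
force: [0.2, 0.6, -2.0]
opening: 0.0221
gripper_force: 30.0
```

Call:
{"name": "carry_out", "arguments": {
  "targets": [
    {"hand":10,"x":0.005,"y":-0.054,"z":0,"ax":0,"ay":0,"az":0},
    {"hand":10,"x":0.005,"y":-0.054,"z":0.035,"ax":0,"ay":0,"az":0},
    {"hand":10,"x":0.005,"y":-0.054,"z":0.07,"ax":0,"ay":0,"az":0},
    {"hand":10,"x":0.005,"y":-0.054,"z":0.07,"ax":0,"ay":0,"az":0},
    {"hand":10,"x":0.005,"y":-0.054,"z":0.07,"ax":0,"ay":0,"az":0},
    {"hand":10,"x":0.005,"y":-0.054,"z":0.07,"ax":0,"ay":0,"az":0}
  ]
}}

```text
t: 16.62
tool_pos: [0.5572, 0.3079, 0.2309]
orientation: [-3.137, -0.142, -0.0]
force: [0.6, -0.3, -1.6]
opening: 0.0219
gripper_force: 30.0
```

```bash
python3 -c "
from h import *
off(.5587,.3087,.089)"
```

```text
TCP [0.5572 0.3079 0.2309] grasp pt [0.5572 0.3082 0.0639] to go [ 0.0016 -0.0004  0.    ] turn to go [-0.0015 -0.0003  0.0013]
```

Place in p1 (+1.5 mm x), then go to d1.

Call:
{"name": "carry_out", "arguments": {
  "targets": [
    {"hand":10,"x":0.0015,"y":0,"z":0.01,"ax":0,"ay":0,"az":0},
    {"hand":10,"x":0.0015,"y":0,"z":0.0225,"ax":0,"ay":0,"az":0},
    {"hand":10,"x":0.0015,"y":0,"z":0.0225,"ax":0,"ay":0,"az":0},
    {"hand":10,"x":0.0015,"y":0,"z":0.0225,"ax":0,"ay":0,"az":0},
    {"hand":40,"x":0.0015,"y":0,"z":0.0225,"ax":0,"ay":0,"az":0},
    {"hand":40,"x":0.0015,"y":0,"z":0.0225,"ax":0,"ay":0,"az":0},
    {"hand":40,"x":0.0015,"y":0,"z":-0.035,"ax":0,"ay":0,"az":0},
    {"hand":40,"x":0.0015,"y":0,"z":-0.07,"ax":0,"ay":0,"az":0}
  ]
}}

```text
t: 17.62
tool_pos: [0.558, 0.308, 0.3005]
orientation: [-3.138, -0.143, 0.003]
force: [1.1, 0.2, 1.3]
opening: 0.037
gripper_force: 0.0
```

Call:
{"name": "carry_out", "arguments": {
  "targets": [
    {"hand":45,"x":0.015,"y":0.06,"z":0,"ax":0,"ay":0,"az":0.06},
    {"hand":45,"x":0.03,"y":0.12,"z":0,"ax":0,"ay":0,"az":0.139},
    {"hand":45,"x":0.045,"y":0.18,"z":0,"ax":0,"ay":0,"az":0.139},
    {"hand":45,"x":0.0545,"y":0.237,"z":0,"ax":0,"ay":0,"az":0.139},
    {"hand":45,"x":0.0545,"y":0.237,"z":0,"ax":0,"ay":0,"az":0.139},
    {"hand":45,"x":0.0545,"y":0.237,"z":0,"ax":0,"ay":0,"az":0.139},
    {"hand":45,"x":0.0545,"y":0.237,"z":0,"ax":0,"ay":0,"az":0.139},
    {"hand":45,"x":0.0545,"y":0.237,"z":0,"ax":0,"ay":0,"az":0.139}
  ]
}}

```text
t: 18.62
tool_pos: [0.6333, 0.0782, 0.2982]
orientation: [-3.141, 0.073, 0.005]
force: [0.8, 0.3, 0.8]
opening: 0.0417
gripper_force: 0.0
```

```bash
python3 look.py w6 .634 .0777 -.051
```

```text
TCP [0.6333 0.0782 0.2982] grasp pt [0.6328 0.0782 0.1312] to go [ 0.0012  0.0005 -0.    ] turn to go [-0.0001  0.0032  0.0047]
top [ 0.6324 -0.003 ] [39.8 22.7] -0.152 z 0.0454
top [0.6347 0.0779] [39.6 21.7] -0.056 z 0.0455
fl [0.6168 0.2492] [174.   51.1] 1.349 z 0.0124
fl [ 0.6321 -0.0033] [91.9 42.7] -0.154 z 0.0116
fl [0.6345 0.078 ] [91.8 41.9] -0.051 z 0.0115
```

Call:
{"name": "carry_out", "arguments": {
  "targets": [
    {"hand":45,"x":0.0015,"y":0,"z":0.05,"ax":0,"ay":0,"az":0},
    {"hand":45,"x":0.0015,"y":0,"z":0.09,"ax":0,"ay":0,"az":0},
    {"hand":45,"x":0.0015,"y":0,"z":0.097,"ax":0,"ay":0,"az":0},
    {"hand":45,"x":0.0015,"y":0,"z":0.097,"ax":0,"ay":0,"az":0},
    {"hand":10,"x":0.0015,"y":0,"z":0.097,"ax":0,"ay":0,"az":0},
    {"hand":10,"x":0.0015,"y":0,"z":0.097,"ax":0,"ay":0,"az":0},
    {"hand":10,"x":0.0015,"y":0,"z":0.097,"ax":0,"ay":0,"az":0},
    {"hand":10,"x":0.0015,"y":0,"z":0.097,"ax":0,"ay":0,"az":0}
  ],
  "newtons": 30
}}

```text
t: 19.68
tool_pos: [0.6356, 0.0768, 0.2029]
orientation: [-3.14, 0.076, 0.001]
force: [-0.1, 0.9, 6.7]
opening: 0.0218
gripper_force: 30.0
```

Call:
{"name": "carry_out", "arguments": {
  "targets": [
    {"hand":10,"x":0,"y":0,"z":-0.05,"ax":0,"ay":0,"az":0},
    {"hand":10,"x":0,"y":0,"z":-0.097,"ax":0,"ay":0,"az":0},
    {"hand":10,"x":-0.01,"y":0.06,"z":-0.097,"ax":0,"ay":0,"az":-0.05},
    {"hand":10,"x":-0.02,"y":0.12,"z":-0.097,"ax":0,"ay":0,"az":-0.05},
    {"hand":10,"x":-0.03,"y":0.18,"z":-0.097,"ax":0,"ay":0,"az":-0.05},
    {"hand":10,"x":-0.04,"y":0.24,"z":-0.097,"ax":0,"ay":0,"az":-0.05},
    {"hand":10,"x":-0.05,"y":0.3,"z":-0.097,"ax":0,"ay":0,"az":-0.05},
    {"hand":10,"x":-0.0525,"y":0.322,"z":-0.097,"ax":0,"ay":0,"az":-0.05}
  ]
}}

```text
t: 20.68
tool_pos: [0.5659, -0.2456, 0.2984]
orientation: [3.141, -0.003, -0.005]
force: [0.8, -0.3, -1.7]
opening: 0.0215
gripper_force: 30.0
```

Call:
{"name": "carry_out", "arguments": {
  "targets": [
    {"hand":10,"x":0,"y":0,"z":0.035,"ax":0,"ay":0,"az":0},
    {"hand":10,"x":0,"y":0,"z":0.07,"ax":0,"ay":0,"az":0},
    {"hand":10,"x":0,"y":0,"z":0.07,"ax":0,"ay":0,"az":0},
    {"hand":10,"x":0,"y":0,"z":0.07,"ax":0,"ay":0,"az":0},
    {"hand":10,"x":0,"y":0,"z":0.07,"ax":0,"ay":0,"az":0}
  ]
}}

```text
t: 21.3
tool_pos: [0.568, -0.2425, 0.2307]
orientation: [3.14, 0.004, 0.0]
force: [0.9, 0.8, -1.6]
opening: 0.0221
gripper_force: 30.0
```

```bash
python3 -c "
from h import *
off(.5655,-.2417,0)"
```

```text
TCP [ 0.568  -0.2425  0.2307] grasp pt [ 0.568  -0.2427  0.0637] to go [-0.0025 -0.001  -0.    ] turn to go [ 0.0014 -0.0001  0.0023]
```

Call:
{"name": "carry_out", "arguments": {
  "targets": [
    {"hand":10,"x":-0.0025,"y":-0.001,"z":0.01,"ax":0,"ay":0,"az":0},
    {"hand":10,"x":-0.0025,"y":-0.001,"z":0.022,"ax":0,"ay":0,"az":0},
    {"hand":10,"x":-0.0025,"y":-0.001,"z":0.022,"ax":0,"ay":0,"az":0},
    {"hand":10,"x":-0.0025,"y":-0.001,"z":0.022,"ax":0,"ay":0,"az":0},
    {"hand":40,"x":-0.0025,"y":-0.001,"z":0.022,"ax":0,"ay":0,"az":0},
    {"hand":40,"x":-0.0025,"y":-0.001,"z":0.022,"ax":0,"ay":0,"az":0},
    {"hand":40,"x":-0.0025,"y":-0.001,"z":-0.035,"ax":0,"ay":0,"az":0},
    {"hand":40,"x":-0.0025,"y":-0.001,"z":-0.07,"ax":0,"ay":0,"az":0}
  ]
}}

```text
t: 22.3
tool_pos: [0.5648, -0.2415, 0.3002]
orientation: [3.141, 0.003, -0.004]
force: [1.4, -0.6, 1.0]
opening: 0.0373
gripper_force: 0.0
```

Call:
{"name": "carry_out", "arguments": {
  "targets": [
    {"hand":45,"x":0.015,"y":-0.06,"z":0,"ax":0,"ay":0,"az":0.06},
    {"hand":45,"x":0.03,"y":-0.12,"z":0,"ax":0,"ay":0,"az":0.16},
    {"hand":45,"x":0.045,"y":-0.18,"z":0,"ax":0,"ay":0,"az":0.16},
    {"hand":45,"x":0.067,"y":-0.239,"z":0,"ax":0,"ay":0,"az":0.16},
    {"hand":45,"x":0.067,"y":-0.239,"z":0,"ax":0,"ay":0,"az":0.16},
    {"hand":45,"x":0.067,"y":-0.239,"z":0,"ax":0,"ay":0,"az":0.16},
    {"hand":45,"x":0.067,"y":-0.239,"z":0,"ax":0,"ay":0,"az":0.16},
    {"hand":45,"x":0.067,"y":-0.239,"z":0,"ax":0,"ay":0,"az":0.16}
  ]
}}

```text
t: 23.3
tool_pos: [0.631, -0.0037, 0.2982]
orientation: [3.131, -0.251, -0.005]
force: [-0.1, -0.2, 0.0]
opening: 0.0416
gripper_force: 0.0
```

```bash
python3 look.py w7 .632 -.0032 -.156
```

```text
TCP [ 0.631  -0.0037  0.2982] grasp pt [ 0.6305 -0.0037  0.1312] to go [ 0.0014 -0.0007 -0.    ] turn to go [ 0.0004  0.0032 -0.0042]
top [ 0.4897 -0.0028] [22.3 21.9] -0.154 z 0.0455
top [ 0.6322 -0.0035] [40.  21.6] -0.17 z 0.0456
fl [ 0.6322 -0.0032] [91.7 41.9] -0.155 z 0.0117
```

Call:
{"name": "carry_out", "arguments": {
  "targets": [
    {"hand":45,"x":0.0015,"y":-0.0005,"z":0.05,"ax":0,"ay":0,"az":-0.004},
    {"hand":45,"x":0.0015,"y":-0.0005,"z":0.09,"ax":0,"ay":0,"az":-0.004},
    {"hand":45,"x":0.0015,"y":-0.0005,"z":0.097,"ax":0,"ay":0,"az":-0.004},
    {"hand":45,"x":0.0015,"y":-0.0005,"z":0.097,"ax":0,"ay":0,"az":-0.004},
    {"hand":10,"x":0.0015,"y":-0.0005,"z":0.097,"ax":0,"ay":0,"az":-0.004},
    {"hand":10,"x":0.0015,"y":-0.0005,"z":0.097,"ax":0,"ay":0,"az":-0.004},
    {"hand":10,"x":0.0015,"y":-0.0005,"z":0.097,"ax":0,"ay":0,"az":-0.004},
    {"hand":10,"x":0.0015,"y":-0.0005,"z":0.097,"ax":0,"ay":0,"az":-0.004}
  ],
  "newtons": 30
}}

```text
t: 24.35
tool_pos: [0.6333, -0.0022, 0.2029]
orientation: [3.132, -0.242, -0.001]
force: [-1.2, 0.1, 6.2]
opening: 0.0221
gripper_force: 30.0
```

Call:
{"name": "carry_out", "arguments": {
  "targets": [
    {"hand":10,"x":0,"y":0,"z":-0.05,"ax":0,"ay":0,"az":0},
    {"hand":10,"x":0,"y":0,"z":-0.097,"ax":0,"ay":0,"az":0},
    {"hand":10,"x":-0.004,"y":0.06,"z":-0.097,"ax":0,"ay":0,"az":-0.08},
    {"hand":10,"x":-0.008,"y":0.12,"z":-0.097,"ax":0,"ay":0,"az":-0.157},
    {"hand":10,"x":-0.012,"y":0.18,"z":-0.097,"ax":0,"ay":0,"az":-0.157},
    {"hand":10,"x":-0.016,"y":0.24,"z":-0.097,"ax":0,"ay":0,"az":-0.157},
    {"hand":10,"x":-0.02,"y":0.299,"z":-0.097,"ax":0,"ay":0,"az":-0.157},
    {"hand":10,"x":-0.02,"y":0.299,"z":-0.097,"ax":0,"ay":0,"az":-0.157}
  ]
}}

```text
t: 25.35
tool_pos: [0.5655, -0.2984, 0.2982]
orientation: [3.141, -0.004, -0.005]
force: [-0.0, 1.0, -2.4]
opening: 0.0217
gripper_force: 30.0
```

Call:
{"name": "carry_out", "arguments": {
  "targets": [
    {"hand":10,"x":0,"y":0,"z":0.035,"ax":0,"ay":0,"az":0},
    {"hand":10,"x":0,"y":0,"z":0.07,"ax":0,"ay":0,"az":0},
    {"hand":10,"x":0,"y":0,"z":0.07,"ax":0,"ay":0,"az":0},
    {"hand":10,"x":0,"y":0,"z":0.07,"ax":0,"ay":0,"az":0},
    {"hand":10,"x":0,"y":0,"z":0.07,"ax":0,"ay":0,"az":0}
  ]
}}

```text
t: 25.98
tool_pos: [0.5679, -0.2945, 0.2308]
orientation: [3.14, 0.005, 0.0]
force: [0.5, -0.5, -1.6]
opening: 0.0218
gripper_force: 30.0
```

```bash
python3 -c "
from h import *
off(.5655,-.2957,0)"
```

```text
TCP [ 0.5679 -0.2945  0.2308] grasp pt [ 0.5679 -0.2948  0.0638] to go [-0.0024  0.0009  0.    ] turn to go [ 0.0016 -0.      0.0032]
```

Call:
{"name": "carry_out", "arguments": {
  "targets": [
    {"hand":10,"x":-0.0025,"y":0.001,"z":0.01,"ax":0,"ay":0,"az":0.003},
    {"hand":10,"x":-0.0025,"y":0.001,"z":0.022,"ax":0,"ay":0,"az":0.003},
    {"hand":10,"x":-0.0025,"y":0.001,"z":0.022,"ax":0,"ay":0,"az":0.003},
    {"hand":10,"x":-0.0025,"y":0.001,"z":0.022,"ax":0,"ay":0,"az":0.003},
    {"hand":40,"x":-0.0025,"y":0.001,"z":0.022,"ax":0,"ay":0,"az":0.003},
    {"hand":40,"x":-0.0025,"y":0.001,"z":0.022,"ax":0,"ay":0,"az":0.003},
    {"hand":40,"x":-0.0025,"y":0.001,"z":-0.035,"ax":0,"ay":0,"az":0.003},
    {"hand":40,"x":-0.0025,"y":0.001,"z":-0.07,"ax":0,"ay":0,"az":0.003}
  ]
}}

```text
t: 26.98
tool_pos: [0.5647, -0.2955, 0.3002]
orientation: [3.141, -0.0, -0.004]
force: [0.5, 0.5, 0.5]
opening: 0.037
gripper_force: 0.0
```

Call:
{"name": "carry_out", "arguments": {
  "targets": [
    {"hand":45,"x":-0.017,"y":-0.059,"z":0,"ax":0,"ay":0,"az":0.06},
    {"hand":45,"x":-0.034,"y":-0.118,"z":0,"ax":0,"ay":0,"az":0.126},
    {"hand":45,"x":-0.051,"y":-0.177,"z":0,"ax":0,"ay":0,"az":0.126},
    {"hand":45,"x":-0.068,"y":-0.236,"z":0,"ax":0,"ay":0,"az":0.126},
    {"hand":45,"x":-0.085,"y":-0.294,"z":0,"ax":0,"ay":0,"az":0.126},
    {"hand":45,"x":-0.085,"y":-0.294,"z":0,"ax":0,"ay":0,"az":0.126},
    {"hand":45,"x":-0.085,"y":-0.294,"z":0,"ax":0,"ay":0,"az":0.126},
    {"hand":45,"x":-0.085,"y":-0.294,"z":0,"ax":0,"ay":0,"az":0.126}
  ]
}}

```text
t: 27.98
tool_pos: [0.48, -0.0025, 0.2987]
orientation: [3.135, -0.2, -0.005]
force: [0.2, -0.7, -1.0]
opening: 0.0419
gripper_force: 0.0
```

```bash
python3 look.py w8 .4806 -.0014 -.126
```

```text
TCP [ 0.48   -0.0025  0.2987] grasp pt [ 0.4795 -0.0025  0.1317] to go [ 0.001  -0.0012 -0.    ] turn to go [ 0.0006  0.003  -0.0016]
top [ 0.4811 -0.0016] [39.3 22. ] -0.122 z 0.0456
top [0.5672 0.2003] [40.3 24.3] 0.084 z 0.0514
fl [ 0.4807 -0.0015] [91.1 41.9] -0.126 z 0.0115
fl [0.5708 0.1787] [109.4  20.6] 0.086 z 0.0122
```

Call:
{"name": "carry_out", "arguments": {
  "targets": [
    {"hand":45,"x":0.001,"y":-0.001,"z":0.05,"ax":0,"ay":0,"az":0},
    {"hand":45,"x":0.001,"y":-0.001,"z":0.09,"ax":0,"ay":0,"az":0},
    {"hand":45,"x":0.001,"y":-0.001,"z":0.097,"ax":0,"ay":0,"az":0},
    {"hand":45,"x":0.001,"y":-0.001,"z":0.097,"ax":0,"ay":0,"az":0},
    {"hand":10,"x":0.001,"y":-0.001,"z":0.097,"ax":0,"ay":0,"az":0},
    {"hand":10,"x":0.001,"y":-0.001,"z":0.097,"ax":0,"ay":0,"az":0},
    {"hand":10,"x":0.001,"y":-0.001,"z":0.097,"ax":0,"ay":0,"az":0},
    {"hand":10,"x":0.001,"y":-0.001,"z":0.097,"ax":0,"ay":0,"az":0}
  ],
  "newtons": 30
}}

```text
t: 29.02
tool_pos: [0.4813, -0.0006, 0.2031]
orientation: [3.135, -0.198, -0.001]
force: [-0.7, -2.0, 6.6]
opening: 0.0219
gripper_force: 30.0
```

Call:
{"name": "carry_out", "arguments": {
  "targets": [
    {"hand":10,"x":0,"y":0,"z":-0.05,"ax":0,"ay":0,"az":0},
    {"hand":10,"x":0,"y":0,"z":-0.097,"ax":0,"ay":0,"az":0},
    {"hand":10,"x":0.02,"y":0.05,"z":-0.097,"ax":0,"ay":0,"az":-0.06},
    {"hand":10,"x":0.04,"y":0.1,"z":-0.097,"ax":0,"ay":0,"az":-0.126},
    {"hand":10,"x":0.06,"y":0.155,"z":-0.097,"ax":0,"ay":0,"az":-0.126},
    {"hand":10,"x":0.08,"y":0.21,"z":-0.097,"ax":0,"ay":0,"az":-0.126},
    {"hand":10,"x":0.1,"y":0.265,"z":-0.097,"ax":0,"ay":0,"az":-0.126},
    {"hand":10,"x":0.12,"y":0.32,"z":-0.097,"ax":0,"ay":0,"az":-0.126}
  ]
}}

```text
t: 30.02
tool_pos: [0.5597, -0.3348, 0.2982]
orientation: [-3.141, 0.0, 0.005]
force: [1.3, 0.3, -2.0]
opening: 0.0218
gripper_force: 30.0
```

Call:
{"name": "carry_out", "arguments": {
  "targets": [
    {"hand":10,"x":0.006,"y":0.016,"z":0,"ax":0,"ay":0,"az":0},
    {"hand":10,"x":0.006,"y":0.016,"z":0.035,"ax":0,"ay":0,"az":0},
    {"hand":10,"x":0.006,"y":0.016,"z":0.07,"ax":0,"ay":0,"az":0},
    {"hand":10,"x":0.006,"y":0.016,"z":0.07,"ax":0,"ay":0,"az":0},
    {"hand":10,"x":0.006,"y":0.016,"z":0.07,"ax":0,"ay":0,"az":0},
    {"hand":10,"x":0.006,"y":0.016,"z":0.07,"ax":0,"ay":0,"az":0}
  ]
}}

```text
t: 30.78
tool_pos: [0.5662, -0.3495, 0.2309]
orientation: [3.14, -0.0, -0.0]
force: [0.4, -0.4, -0.7]
opening: 0.022
gripper_force: 30.0
```

```bash
python3 -c "
from h import *
off(.5655,-.3497,0)"
```

```text
TCP [ 0.5662 -0.3495  0.2309] grasp pt [ 0.5662 -0.3498  0.0639] to go [-0.0007 -0.0001 -0.    ] turn to go [ 0.002  0.    -0.   ]
```

Call:
{"name": "carry_out", "arguments": {
  "targets": [
    {"hand":10,"x":-0.0007,"y":0,"z":0.01,"ax":0,"ay":0,"az":0},
    {"hand":10,"x":-0.0007,"y":0,"z":0.022,"ax":0,"ay":0,"az":0},
    {"hand":10,"x":-0.0007,"y":0,"z":0.022,"ax":0,"ay":0,"az":0},
    {"hand":10,"x":-0.0007,"y":0,"z":0.022,"ax":0,"ay":0,"az":0},
    {"hand":40,"x":-0.0007,"y":0,"z":0.022,"ax":0,"ay":0,"az":0},
    {"hand":40,"x":-0.0007,"y":0,"z":0.022,"ax":0,"ay":0,"az":0},
    {"hand":40,"x":-0.0007,"y":0,"z":-0.035,"ax":0,"ay":0,"az":0},
    {"hand":40,"x":-0.0007,"y":0,"z":-0.09,"ax":0,"ay":0,"az":0}
  ]
}}

```text
t: 31.78
tool_pos: [0.5643, -0.3487, 0.3181]
orientation: [-3.139, 0.0, 0.009]
force: [0.3, -0.9, -0.1]
opening: 0.0375
gripper_force: 0.0
```

Call:
{"name": "carry_out", "arguments": {
  "targets": [
    {"hand":50,"x":0,"y":-0.03,"z":-0.05,"ax":0,"ay":0,"az":0},
    {"hand":50,"x":0,"y":-0.06,"z":-0.07,"ax":0,"ay":0,"az":0},
    {"hand":50,"x":0,"y":-0.06,"z":-0.07,"ax":0,"ay":0,"az":0},
    {"hand":50,"x":0,"y":-0.06,"z":-0.07,"ax":0,"ay":0,"az":0}
  ]
}}

```text
t: 32.28
tool_pos: [0.5648, -0.2893, 0.387]
orientation: [-3.141, 0.0, 0.007]
force: [-0.8, -0.3, -0.1]
opening: 0.0467
gripper_force: 0.0
```

```bash
python3 - <<'E'
from h import *
off(0,0,0); snap('wrist','w9')
for a,b,n in [(.048,.056,'top'),(.016,.0205,'fl'),(.041,.048,'notdown')]:
  for c in comps(pts(['w9'],a,b,y0=-.44,y1=-.19,x1=.75),minpts=300): r=rect(c); print(n,r[0].round(4),np.round(r[1],1),round(r[2],3),'z',np.median(c[:,2]).round(4))
E
```

```text
TCP [ 0.5648 -0.2893  0.387 ] grasp pt [ 0.564  -0.2892  0.22  ] to go [-0.564  -0.2891  0.0029] turn to go [-0.0007  0.0047 -0.    ]
top [ 0.5635 -0.2955] [39.1 21.6] -0.003 z 0.0515
top [ 0.5638 -0.241 ] [39.9 22.2] 0.005 z 0.0516
top [ 0.5645 -0.3487] [39. 22.] 0.011 z 0.0514
fl [ 0.5621 -0.3502] [98.  50.6] 0.065 z 0.0174
fl [ 0.5606 -0.2978] [98.6 51.2] -0.062 z 0.0176
fl [ 0.561 -0.241] [96.1 58.4] 0.005 z 0.0175
```

Call:
{"name": "carry_out", "arguments": {
  "targets": [
    {"hand":50,"x":0,"y":-0.06,"z":0,"ax":0,"ay":0,"az":0},
    {"hand":50,"x":0,"y":-0.12,"z":0,"ax":0,"ay":0,"az":0},
    {"hand":50,"x":0,"y":-0.18,"z":0,"ax":0,"ay":0,"az":0},
    {"hand":50,"x":0,"y":-0.24,"z":0,"ax":0,"ay":0,"az":0},
    {"hand":50,"x":0,"y":-0.3,"z":0,"ax":0,"ay":0,"az":0},
    {"hand":50,"x":0,"y":-0.36,"z":0,"ax":0,"ay":0,"az":0},
    {"hand":50,"x":0,"y":-0.42,"z":0,"ax":0,"ay":0,"az":0},
    {"hand":50,"x":0,"y":-0.48,"z":0,"ax":0,"ay":0,"az":0}
  ]
}}

```text
t: 33.33
tool_pos: [0.5652, 0.1919, 0.3866]
orientation: [3.141, -0.002, -0.009]
force: [0.6, 0.4, 0.9]
opening: 0.0463
gripper_force: 0.0
```

Call:
{"name": "carry_out", "arguments": {
  "targets": [
    {"hand":50,"x":-0.05,"y":-0.05,"z":0,"ax":0,"ay":0,"az":0},
    {"hand":50,"x":-0.1,"y":-0.09,"z":0,"ax":0,"ay":0,"az":0},
    {"hand":50,"x":-0.1,"y":-0.09,"z":0,"ax":0,"ay":0,"az":0},
    {"hand":50,"x":-0.1,"y":-0.09,"z":0,"ax":0,"ay":0,"az":0},
    {"hand":50,"x":-0.1,"y":-0.09,"z":0,"ax":0,"ay":0,"az":0}
  ]
}}

```text
t: 33.95
tool_pos: [0.4663, 0.2798, 0.3882]
orientation: [3.141, -0.003, -0.005]
force: [-0.4, 1.1, 1.1]
opening: 0.0465
gripper_force: 0.0
```

```bash
python3 - <<'E'
from h import *
off(0,0,0); snap('wrist','w10')
for a,b,n in [(.048,.056,'top'),(.016,.0205,'fl'),(.041,.0475,'rib/notdown'),(.0055,.0105,'plate'),(.03,.04,'beam'),(-.002,.0105,'base')]:
  for c in comps(pts(['w10'],a,b,y0=.15,y1=.46,x1=.75),minpts=300): r=rect(c); print(n,r[0].round(4),np.round(r[1],1),round(r[2],3),'z',np.median(c[:,2]).round(4))
ortho('w10',.3,.72,.12,.47,.006,1700,'ow10')
E
```

```text
TCP [0.4663 0.2798 0.3882] grasp pt [0.4658 0.2797 0.2212] to go [-0.4652  0.2806  0.0018] turn to go [ 0.0006  0.0034 -0.0019]
top [0.557  0.3086] [39.7 22. ] 0.089 z 0.0515
top [0.561  0.2555] [39.7 22. ] 0.091 z 0.0515
top [0.5674 0.2014] [39.5 23.7] 0.093 z 0.0515
fl [0.5618 0.2853] [108.9 105. ] 0.096 z 0.0175
fl [0.5643 0.205 ] [100.9  50.2] 0.089 z 0.0175
rib/notdown [0.3854 0.2503] [31.3 16.3] -1.473 z 0.0433
plate [0.3824 0.2808] [129.6  56.5] -1.47 z 0.0075
plate [0.5635 0.299 ] [269.2 185.8] -1.483 z 0.0061
beam [0.6143 0.3916] [86.2 35.7] -1.484 z 0.0365
base [0.328  0.2804] [132.3  53.1] -1.569 z -0.0005
base [0.4984 0.3051] [311.4 310.5] 0.002 z 0.0044
base [0.5647 0.2541] [98.4 48. ] 0.091 z 0.0057
base [0.5595 0.308 ] [97.9 47.9] 0.089 z 0.0056
base [0.5695 0.1992] [98.9 48.1] 0.094 z 0.0059
```

View pics/w10.png

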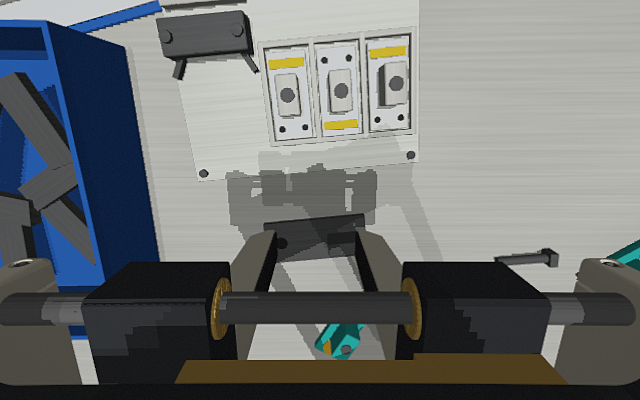

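Both racks check out: all six housings are at their nest floors (tops 51.5 mm) and centred. In this view the plate is between the fingers at (320,232), the beam is at (205,35) and a blue bin stands close on the left. Next I'll measure the stop and the bin.

```bash
python3 - <<'E'
from h import *
ax=np.array([np.cos(.089),np.sin(.089)]); ay=np.array([-ax[1],ax[0]]); o=np.array([.6143,.3914])
for f in ['w2','w10']:
  P=pts([f],.007,.06,x0=.5,x1=.75,y0=.3,y1=.47); L=np.c_[(P[:,:2]-o)@ax,(P[:,:2]-o)@ay,P[:,2]]
  for a in np.arange(-.06,.08,.005):
    k=L[(L[:,0]>=a)&(L[:,0]<a+.005)]
    if len(k)>5: print(f,round(a,3),len(k),'z',np.percentile(k[:,2],[5,50,95]).round(4),'y',np.percentile(k[:,1],[1,99]).round(3))
for f in ['scene0','side0']:
  P=pts([f],.02,.2,x0=.2,x1=.9,y0=.42,y1=.9); 
  for x in np.arange(.25,.8,.05):
    k=P[abs(P[:,0]-x)<.025]
    if len(k)>5: print(f,round(x,2),len(k),'ymin',k[:,1].min().round(3),'zmax',k[:,2].max().round(3))
E
```

```text
w2 -0.06 48 z [0.0071 0.0109 0.0165] y [-0.08   0.044]
w2 -0.055 45 z [0.0071 0.0134 0.0168] y [-0.068  0.032]
w2 -0.05 42 z [0.0071 0.0131 0.0167] y [-0.072  0.041]
w2 -0.045 45 z [0.0071 0.014  0.0166] y [-0.068  0.029]
w2 -0.04 52 z [0.0071 0.0141 0.0168] y [-0.064  0.045]
w2 -0.035 129 z [0.0072 0.0154 0.0186] y [-0.055  0.046]
w2 -0.03 130 z [0.0072 0.0155 0.0186] y [-0.075  0.043]
w2 -0.025 136 z [0.0072 0.0155 0.0184] y [-0.073  0.041]
w2 -0.02 213 z [0.0099 0.0358 0.0377] y [-0.057  0.04 ]
w2 -0.015 510 z [0.0146 0.0362 0.0378] y [-0.089  0.041]
w2 -0.01 513 z [0.013  0.0363 0.0378] y [-0.089  0.041]
w2 -0.005 427 z [0.016  0.0369 0.0423] y [-0.06   0.038]
w2 -0.0 438 z [0.017  0.0368 0.0424] y [-0.049  0.039]
w2 0.005 433 z [0.0181 0.0367 0.0382] y [-0.05   0.041]
w2 0.01 440 z [0.0145 0.0367 0.0379] y [-0.069  0.041]
w2 0.015 250 z [0.0074 0.0361 0.0375] y [-0.075  0.041]
w2 0.02 27 z [0.0071 0.0073 0.0082] y [-0.087  0.042]
w2 0.025 30 z [0.007  0.0073 0.0079] y [-0.075  0.044]
w2 0.03 271 z [0.0072 0.0193 0.0208] y [-0.091  0.041]
w2 0.035 435 z [0.0097 0.0196 0.021 ] y [
[... 1146 characters left out ...]
045]
w10 0.03 501 z [0.0076 0.0151 0.0203] y [-0.043  0.042]
w10 0.035 59 z [0.0179 0.0194 0.0206] y [0.014 0.043]
scene0 0.3 611 ymin 0.485 zmax 0.104
scene0 0.35 523 ymin 0.483 zmax 0.104
scene0 0.4 578 ymin 0.484 zmax 0.104
scene0 0.45 707 ymin 0.484 zmax 0.103
scene0 0.5 652 ymin 0.482 zmax 0.104
scene0 0.55 769 ymin 0.48 zmax 0.104
scene0 0.6 935 ymin 0.42 zmax 0.105
scene0 0.65 17 ymin 0.42 zmax 0.039
side0 0.3 151 ymin 0.488 zmax 0.103
side0 0.35 404 ymin 0.488 zmax 0.104
side0 0.4 465 ymin 0.489 zmax 0.104
side0 0.45 488 ymin 0.488 zmax 0.105
side0 0.5 869 ymin 0.489 zmax 0.103
side0 0.55 731 ymin 0.488 zmax 0.105
side0 0.6 1310 ymin 0.42 zmax 0.105
side0 0.65 44 ymin 0.42 zmax 0.041
```

Call:
{"name": "carry_out", "arguments": {
  "targets": [
    {"hand":45,"x":-0.02,"y":0.01,"z":0,"ax":0,"ay":0,"az":-0.17},
    {"hand":45,"x":-0.04,"y":0.02,"z":0,"ax":0,"ay":0,"az":-0.34},
    {"hand":45,"x":-0.06,"y":0.03,"z":0,"ax":0,"ay":0,"az":-0.51},
    {"hand":45,"x":-0.08,"y":0.034,"z":0,"ax":0,"ay":0,"az":-0.68},
    {"hand":45,"x":-0.08,"y":0.034,"z":0,"ax":0,"ay":0,"az":-0.85},
    {"hand":45,"x":-0.08,"y":0.034,"z":0,"ax":0,"ay":0,"az":-1.02},
    {"hand":45,"x":-0.08,"y":0.034,"z":0,"ax":0,"ay":0,"az":-1.19},
    {"hand":45,"x":-0.08,"y":0.034,"z":0,"ax":0,"ay":0,"az":-1.36}
  ]
}}

```text
t: 35.0
tool_pos: [0.3862, 0.246, 0.3891]
orientation: [-2.438, -1.978, 0.003]
force: [0.5, 0.4, 0.0]
opening: 0.0421
gripper_force: 0.0
```

Call:
{"name": "carry_out", "arguments": {
  "targets": [
    {"hand":45,"x":0,"y":0,"z":0.04,"ax":0,"ay":0,"az":-0.16},
    {"hand":45,"x":0,"y":0,"z":0.08,"ax":0,"ay":0,"az":-0.31},
    {"hand":45,"x":0,"y":0,"z":0.08,"ax":0,"ay":0,"az":-0.31},
    {"hand":45,"x":0,"y":0,"z":0.08,"ax":0,"ay":0,"az":-0.31},
    {"hand":45,"x":0,"y":0,"z":0.08,"ax":0,"ay":0,"az":-0.31}
  ]
}}

```text
t: 35.62
tool_pos: [0.386, 0.2472, 0.3112]
orientation: [-2.111, -2.325, -0.002]
force: [-0.3, -1.5, -1.1]
opening: 0.0417
gripper_force: 0.0
```

```bash
python3 - <<'E'
from h import *
off(.3857,.2459,1.669); print(read_state()['q'].round(2)); snap('wrist','w11')
for a,b,n in [(.041,.0475,'rib'),(.0055,.0105,'plate')]:
  for c in comps(pts(['w11'],a,b,y0=.1,y1=.4,x1=.48),minpts=300): r=rect(c); print(n,r[0].round(4),np.round(r[1],1),round(r[2],3),'z',np.median(c[:,2]).round(4))
E
```

```text
TCP [0.386  0.2472 0.3112] grasp pt [0.386  0.2474 0.1442] to go [-0.0015 -0.0005 -0.    ] turn to go [ 0.0003 -0.0016 -0.0016]
[ 0.46 -0.2   1.98  0.    1.36  0.36]
rib [0.3853 0.246 ] [40.  15.4] -1.482 z 0.0433
plate [0.3816 0.2805] [128.6  56. ] -1.471 z 0.0074
plate [0.4768 0.32  ] [161.2  18.4] -1.487 z 0.006
```

Call:
{"name": "carry_out", "arguments": {
  "targets": [
    {"hand":45,"x":-0.001,"y":-0.0005,"z":0.05,"ax":0,"ay":0,"az":0},
    {"hand":45,"x":-0.001,"y":-0.0005,"z":0.09,"ax":0,"ay":0,"az":0},
    {"hand":45,"x":-0.001,"y":-0.0005,"z":0.102,"ax":0,"ay":0,"az":0},
    {"hand":45,"x":-0.001,"y":-0.0005,"z":0.102,"ax":0,"ay":0,"az":0},
    {"hand":5,"x":-0.001,"y":-0.0005,"z":0.102,"ax":0,"ay":0,"az":0},
    {"hand":5,"x":-0.001,"y":-0.0005,"z":0.102,"ax":0,"ay":0,"az":0},
    {"hand":5,"x":-0.001,"y":-0.0005,"z":0.102,"ax":0,"ay":0,"az":0},
    {"hand":5,"x":-0.001,"y":-0.0005,"z":0.102,"ax":0,"ay":0,"az":0}
  ],
  "newtons": 60
}}

```text
t: 36.67
tool_pos: [0.3849, 0.2462, 0.2081]
orientation: [-2.108, -2.327, -0.0]
force: [-0.9, -0.1, 6.0]
opening: 0.0153
gripper_force: 60.0
```

Call:
{"name": "carry_out", "arguments": {
  "targets": [
    {"hand":5,"x":0,"y":0,"z":-0.03,"ax":0,"ay":0,"az":0},
    {"hand":5,"x":0,"y":0,"z":-0.06,"ax":0,"ay":0,"az":0},
    {"hand":5,"x":0,"y":0,"z":-0.09,"ax":0,"ay":0,"az":0.1},
    {"hand":5,"x":0,"y":0,"z":-0.09,"ax":0,"ay":0,"az":0.25},
    {"hand":5,"x":0,"y":0,"z":-0.09,"ax":0,"ay":0,"az":0.4},
    {"hand":5,"x":0,"y":0,"z":-0.09,"ax":0,"ay":0,"az":0.55},
    {"hand":5,"x":0,"y":0,"z":-0.09,"ax":0,"ay":0,"az":0.7},
    {"hand":5,"x":0,"y":0,"z":-0.09,"ax":0,"ay":0,"az":0.85}
  ]
}}

```text
t: 37.67
tool_pos: [0.384, 0.2457, 0.2959]
orientation: [-2.883, -1.244, 0.008]
force: [-0.2, 0.9, -4.3]
opening: 0.0157
gripper_force: 60.0
```

Call:
{"name": "carry_out", "arguments": {
  "targets": [
    {"hand":5,"x":0,"y":0,"z":0,"ax":0,"ay":0,"az":0.15},
    {"hand":5,"x":0,"y":0,"z":0,"ax":0,"ay":0,"az":0.3},
    {"hand":5,"x":0,"y":0,"z":0,"ax":0,"ay":0,"az":0.45},
    {"hand":5,"x":0,"y":0,"z":0,"ax":0,"ay":0,"az":0.6},
    {"hand":5,"x":0,"y":0,"z":0,"ax":0,"ay":0,"az":0.732},
    {"hand":5,"x":0,"y":0,"z":0,"ax":0,"ay":0,"az":0.732},
    {"hand":5,"x":0,"y":0,"z":0,"ax":0,"ay":0,"az":0.732}
  ]
}}

```text
t: 38.55
tool_pos: [0.3843, 0.2458, 0.2965]
orientation: [3.138, 0.143, -0.007]
force: [0.9, 0.4, -4.9]
opening: 0.0151
gripper_force: 60.0
```

```bash
python3 - <<'E'
from h import *
off(.4774,.3792,.089); snap('wrist','w12'); snap('side','side1')
P=pts(['w12'],.05,.12,x0=.3,x1=.55,y0=.15,y1=.4); print(len(P))
for x in np.arange(.34,.53,.01):
  k=P[abs(P[:,0]-x)<.005]; 
  if len(k)>5: print(round(x,2),len(k),'z',np.percentile(k[:,2],[5,50,95]).round(4),'y',np.percentile(k[:,1],[1,99]).round(3))
cv2.imwrite('pics/side1c.png',cv2.resize(load('side1')[1][200:400,200:440],None,fx=3,fy=3))
E
```

```text
TCP [0.3843 0.2458 0.2965] grasp pt [0.3836 0.2458 0.1295] to go [ 0.1055 -0.1244 -0.0004] turn to go [-0.      0.0042  0.0018]
15152
0.38 121 z [0.0948 0.0958 0.0968] y [0.218 0.274]
0.39 1020 z [0.0949 0.096  0.1187] y [0.219 0.274]
0.4 1404 z [0.0949 0.096  0.1154] y [0.22  0.275]
0.41 1397 z [0.0946 0.0957 0.0968] y [0.221 0.276]
0.42 1474 z [0.0946 0.0956 0.0966] y [0.222 0.277]
0.43 1538 z [0.0945 0.0955 0.0966] y [0.223 0.278]
0.44 1607 z [0.0944 0.0955 0.0965] y [0.224 0.278]
0.45 1685 z [0.0943 0.0954 0.0965] y [0.225 0.279]
0.46 1768 z [0.0943 0.0955 0.0969] y [0.225 0.28 ]
0.47 1855 z [0.0942 0.0953 0.0966] y [0.226 0.281]
0.48 1283 z [0.0939 0.0951 0.0963] y [0.227 0.282]
```

View pics/side1c.png

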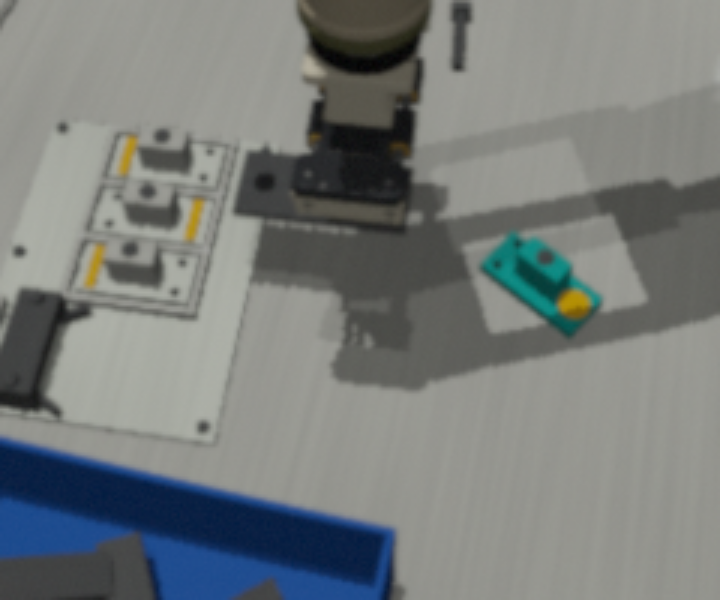

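The plate is held level and its dot end points at the beam. The front edge is at about (240,180) in the crop.

Call:
{"name": "carry_out", "arguments": {
  "targets": [
    {"hand":5,"x":0.04,"y":-0.04,"z":0,"ax":0,"ay":0,"az":0},
    {"hand":5,"x":0.08,"y":-0.08,"z":0,"ax":0,"ay":0,"az":0},
    {"hand":5,"x":0.1055,"y":-0.1244,"z":0,"ax":0,"ay":0,"az":0},
    {"hand":5,"x":0.1055,"y":-0.1244,"z":0.03,"ax":0,"ay":0,"az":0},
    {"hand":5,"x":0.1055,"y":-0.1244,"z":0.06,"ax":0,"ay":0,"az":0},
    {"hand":5,"x":0.1055,"y":-0.1244,"z":0.06,"ax":0,"ay":0,"az":0},
    {"hand":5,"x":0.1055,"y":-0.1244,"z":0.06,"ax":0,"ay":0,"az":0},
    {"hand":5,"x":0.1055,"y":-0.1244,"z":0.06,"ax":0,"ay":0,"az":0}
  ]
}}

```text
t: 39.65
tool_pos: [0.4794, 0.3795, 0.2389]
orientation: [-3.137, -0.138, 0.0]
force: [0.2, 2.0, -3.3]
opening: 0.0157
gripper_force: 60.0
```

```bash
python3 - <<'E'
from h import *
off(.4774,.3792,.089); snap('wrist','w13')
ax=np.array([np.cos(.089),np.sin(.089)]); ay=np.array([-ax[1],ax[0]]); o=np.array([.6143,.3914])
for z0,z1,n in[(.03,.041,'plate'),(.03,.041,'beam')]:
  P=pts(['w13'],z0,z1,x0=.35,x1=.7,y0=.33,y1=.47); L=np.c_[(P[:,:2]-o)@ax,(P[:,:2]-o)@ay,P[:,2]]
  L=L[L[:,0]<-.027] if n=='plate' else L[L[:,0]>-.025]
  print(n,len(L),L.min(0).round(4),L.max(0).round(4),'ymid by x',[(round(a,2),L[abs(L[:,0]-a)<.004][:,1].min().round(4),L[abs(L[:,0]-a)<.004][:,1].max().round(4)) for a in (np.arange(-.1,-.04,.02) if n=='plate' else [-.01,.01]) if (abs(L[:,0]-a)<.004).any()])
E
```

```text
TCP [0.4794 0.3795 0.2389] grasp pt [0.4793 0.3798 0.0719] to go [-0.002   0.0005 -0.    ] turn to go [-0.002   0.     -0.0011]
plate 14586 [-0.1414 -0.0274  0.0357] [-0.0368  0.0288  0.041 ] ymid by x [(np.float64(-0.1), np.float64(-0.0274), np.float64(0.0287)), (np.float64(-0.08), np.float64(-0.0271), np.float64(0.0287)), (np.float64(-0.06), np.float64(-0.0274), np.float64(0.0283))]
beam 5062 [-0.0172 -0.043   0.03  ] [-0.0027  0.0433  0.0409] ymid by x [(-0.01, np.float64(-0.0429), np.float64(0.0433))]
```

Call:
{"name": "carry_out", "arguments": {
  "targets": [
    {"hand":5,"x":-0.001,"y":0.0005,"z":0.01,"ax":0,"ay":0,"az":0},
    {"hand":5,"x":-0.001,"y":0.0005,"z":0.02,"ax":0,"ay":0,"az":0},
    {"hand":5,"x":-0.001,"y":0.0005,"z":0.0245,"ax":0,"ay":0,"az":0},
    {"hand":5,"x":-0.001,"y":0.0005,"z":0.0245,"ax":0,"ay":0,"az":0},
    {"hand":5,"x":-0.001,"y":0.0005,"z":0.0245,"ax":0,"ay":0,"az":0}
  ]
}}

```text
t: 40.33
tool_pos: [0.4773, 0.3784, 0.2139]
orientation: [3.138, 0.138, -0.007]
force: [-11.5, -8.2, 16.7]
opening: 0.0157
gripper_force: 60.0
```

Call:
{"name": "carry_out", "arguments": {
  "targets": [
    {"hand":30,"x":0,"y":0,"z":0,"ax":0,"ay":0,"az":0},
    {"hand":30,"x":0,"y":0,"z":0,"ax":0,"ay":0,"az":0},
    {"hand":5,"x":0,"y":0,"z":0,"ax":0,"ay":0,"az":0},
    {"hand":5,"x":0,"y":0,"z":0,"ax":0,"ay":0,"az":0},
    {"hand":5,"x":0,"y":0,"z":0,"ax":0,"ay":0,"az":0}
  ],
  "newtons": 25
}}

```text
t: 40.95
tool_pos: [0.4776, 0.3785, 0.212]
orientation: [-3.138, -0.138, 0.005]
force: [0.3, -0.1, -1.6]
opening: 0.0156
gripper_force: 25.0
```

```bash
python3 - <<'E'
from h import *
off(.547,.3854,.089); print(read_state()['force'])
E
```

```text
TCP [0.4776 0.3785 0.212 ] grasp pt [0.477  0.3785 0.045 ] to go [ 0.0703 -0.0008 -0.0002] turn to go [-0.0003  0.0031 -0.0013]
[ 0.28427231 -0.05322859 -1.6476105 ]
```

Call:
{"name": "carry_out", "arguments": {
  "targets": [
    {"hand":5,"x":0.01,"y":0,"z":0,"ax":0,"ay":0,"az":0},
    {"hand":5,"x":0.02,"y":-0.0005,"z":0,"ax":0,"ay":0,"az":0},
    {"hand":5,"x":0.03,"y":-0.0005,"z":0,"ax":0,"ay":0,"az":0},
    {"hand":5,"x":0.04,"y":-0.0008,"z":0,"ax":0,"ay":0,"az":0},
    {"hand":5,"x":0.05,"y":-0.0008,"z":0,"ax":0,"ay":0,"az":0},
    {"hand":5,"x":0.06,"y":-0.0008,"z":0,"ax":0,"ay":0,"az":0},
    {"hand":5,"x":0.065,"y":-0.0008,"z":0,"ax":0,"ay":0,"az":0},
    {"hand":5,"x":0.065,"y":-0.0008,"z":0,"ax":0,"ay":0,"az":0}
  ]
}}

```text
t: 41.95
tool_pos: [0.5431, 0.3849, 0.2121]
orientation: [-3.138, -0.137, 0.002]
force: [2.1, -0.1, -1.3]
opening: 0.0158
gripper_force: 25.0
```

Call:
{"name": "carry_out", "arguments": {
  "targets": [
    {"hand":5,"x":0.003,"y":0,"z":0,"ax":0,"ay":0,"az":0},
    {"hand":5,"x":0.005,"y":0,"z":0,"ax":0,"ay":0,"az":0},
    {"hand":5,"x":0.007,"y":0,"z":0,"ax":0,"ay":0,"az":0},
    {"hand":5,"x":0.007,"y":0,"z":0,"ax":0,"ay":0,"az":0}
  ]
}}

```text
t: 42.45
tool_pos: [0.5493, 0.3857, 0.212]
orientation: [-3.138, -0.138, 0.004]
force: [-2.6, -0.2, 0.5]
opening: 0.016
gripper_force: 25.0
```

```bash
python3 - <<'E'
from h import *
off(.547,.3854,.089); print(read_state()['force'])
E
```

```text
TCP [0.5493 0.3857 0.212 ] grasp pt [0.5489 0.3857 0.045 ] to go [-0.0019  0.0002  0.    ] turn to go [-0.0005  0.0026 -0.0012]
[-2.58512294 -0.22455018  0.46501271]
```

Call:
{"name": "carry_out", "arguments": {
  "targets": [
    {"hand":5,"x":0.0015,"y":0,"z":0,"ax":0,"ay":0,"az":0},
    {"hand":5,"x":0.003,"y":0,"z":0,"ax":0,"ay":0,"az":0},
    {"hand":5,"x":0.003,"y":0,"z":0,"ax":0,"ay":0,"az":0},
    {"hand":5,"x":0.003,"y":0,"z":0,"ax":0,"ay":0,"az":0}
  ]
}}

```text
t: 42.95
tool_pos: [0.5507, 0.386, 0.212]
orientation: [3.138, 0.139, -0.011]
force: [-14.5, -3.7, 10.7]
opening: 0.0157
gripper_force: 25.0
```

The plate is against the stop, with 14 N of resistance. Release, lift and verify.

Call:
{"name": "carry_out", "arguments": {
  "targets": [
    {"hand":5,"x":0.001,"y":0,"z":0,"ax":0,"ay":0,"az":0},
    {"hand":35,"x":0.001,"y":0,"z":0,"ax":0,"ay":0,"az":0},
    {"hand":35,"x":0.001,"y":0,"z":0,"ax":0,"ay":0,"az":0},
    {"hand":35,"x":0.001,"y":0,"z":-0.03,"ax":0,"ay":0,"az":0},
    {"hand":35,"x":0,"y":0,"z":-0.08,"ax":0,"ay":0,"az":0},
    {"hand":35,"x":0,"y":0.03,"z":-0.13,"ax":0,"ay":0,"az":0},
    {"hand":35,"x":0,"y":0.05,"z":-0.17,"ax":0,"ay":0,"az":0},
    {"hand":35,"x":0,"y":0.05,"z":-0.17,"ax":0,"ay":0,"az":0}
  ]
}}

```text
t: 43.95
tool_pos: [0.5589, 0.3351, 0.3878]
orientation: [-3.135, -0.135, -0.01]
force: [0.4, -1.2, 0.5]
opening: 0.0323
gripper_force: 0.0
```

```bash
python3 - <<'E'
from h import *
off(0,0,0); snap('wrist','w14'); snap('scene','scene2'); snap('side','side2')
ax=np.array([np.cos(.089),np.sin(.089)]); ay=np.array([-ax[1],ax[0]]); o=np.array([.6143,.3914])
for z0,z1,n in[(.0455,.0525,'rib'),(.0105,.0165,'plate')]:
  P=pts(['w14'],z0,z1,x0=.45,x1=.7,y0=.345,y1=.47); L=np.c_[(P[:,:2]-o)@ax+.0325,(P[:,:2]-o)@ay]; L=L[(L[:,0]<.02)&(abs(L[:,1])<.0295)]
  print(n,len(L),L.min(0).round(4),L.max(0).round(4),np.median(P[:,2]))
for c in comps(pts(['w14'],.048,.056,y0=.15,y1=.35,x1=.75),minpts=300): r=rect(c); print(r[0].round(4),np.round(r[1],1),round(r[2],3))
for c in comps(pts(['scene2'],.045,.058,x0=.5,x1=.62,y0=-.4,y1=.35),minpts=30): print('sc',c[:,:3].mean(0).round(3))
im=np.hstack([cv2.resize(load('w14')[1],None,fx=.62,fy=.62),cv2.resize(load('scene2')[1],None,fx=.62,fy=.62)]); cv2.imwrite('pics/fin.png',im)
E
```

```text
TCP [0.5589 0.3351 0.3878] grasp pt [0.5599 0.3358 0.2208] to go [-0.5866  0.2866 -0.0047] turn to go [-0.0037 -0.0061  0.0858]
rib 524 [-0.0538 -0.0074] [-0.0143  0.0087] 0.0493831587685884
plate 2303 [-0.0638 -0.0273] [0.0135 0.0288] 0.01353731371721073
[0.5579 0.3088] [39.4 22.1] 0.104
[0.5613 0.2556] [39.6 22.3] 0.099
[0.5681 0.2016] [39.3 23.5] 0.095
sc [ 0.557 -0.244  0.051]
sc [ 0.567 -0.35   0.051]
sc [ 0.574 -0.299  0.051]
sc [ 0.579 -0.247  0.05 ]
sc [ 0.583 -0.35   0.051]
```

View pics/fin.png

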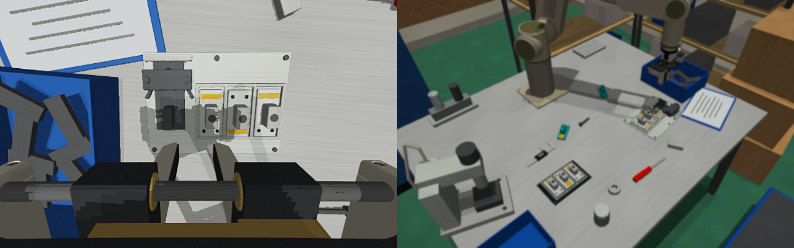

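The final picture shows the plate under the beam, with its rear edge 64 mm behind home. All six housings sit in their nests and the caliper hasn't moved. Handing in.

```bash
python3 -c "
from plant import robot
print(robot.close_job())"
```

```text
the job is handed in; nothing more can be done
None
```

I handed the job in at about 44 s of the 200 s: three bar-tag housings are in the fixture, three round-tag housings are in the reject rack, the lock plate is home against the stop, and the caliper is unmoved; no verdict came back.

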